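Wind the walnut grader

ROBOT

A 6-joint arm with a two-finger parallel gripper is mounted at the origin on a cart in front of the work surface, level with it; the furniture and walls round the work are solid. World frame = base frame: x ahead of the robot, y to its left, z up, the work surface at z = 0. Lengths are in mm, angles in rad, forces in N, time in s.
With the tool pointing down it reaches from about 350 to 975 mm from the base axis. Payload 7.1 kg.
Tool frame: the origin (TCP) lies between the finger pads; the fingertips stand 14 mm ahead of it and the grasp point (between the pads) lies 5 mm behind it; z points along the fingers, y is the line along which they close (so a half turn about z gives the same grasp; the last joint's range is limited). The gripper opens to 88 mm and grips with 3 to 60 N. Pads are 20 mm wide; open, the fingers measure 115 mm over their backs; the gripper's body (75 mm by 178 mm) begins 61 mm behind the grasp point.
Start: joints at [1.238, 0.423, 1.63, -0, 1.089, -0.019], TCP at [192.89, 594.473, 199.975] pointing down, gripper open.
Joint ranges: [-3, 3], [-0.9, 2.11], [0.09, 2.58], [-1.31, 4.45], [0.11, 2.69], [-2.54, 2.54]. Speed limits (rad/s): [2.39, 2.39, 3.01, 3.14, 3.14, 3.14].

INTERFACE

Orientations are given as a rotation vector (axis times angle).
In Python, from workcell import ctrl gives the robot as it stands. The module is installed in compiled form; this text tells all that it offers.
- The arm moves only by the tool servo_tool, never from a script. Its argument "plan" is a list of rows, each a list of 3 entries, a list of its own where there are three numbers: the closure, from 0 (fully open) to 1 (shut), then the shift along the world's x, y, z in mm, then the turn about the world's z in degrees. In form: [[hand, [x, y, z], yaw], ...]. A call has 1 to 10 rows; each row is the pose to reach, as a shift and turn from the pose commanded when the call began; what a row does not reach only later rows make up. A row lasts 1/12 s, in which the tool goes at most 41.7 mm and 7.16 degrees, less where a joint would pass 70% of its speed; a pose out of reach is approached as far as the arm can. A call with a gripper value outside its range is refused whole. The fingers move at their own pace and stop on an object; the grip force is fixed at half the most. Time passes only in rows, so rows that repeat a pose let the fingers close. It gives the time, the measured TCP pose, the force, the opening and the grip force at its end, in the units of the state.
- ctrl.get_obs(): the state, without advancing time (a new reading comes with each control period).
- ctrl.get_image(name): name is "scene" or "top" or "wrist"; returns the picture (400x640x3 uint8, blue, green, red); there is no depth.
- ctrl.camera_info(name): a dict with "fovy" (degrees; the focal length in pixels is half the picture's height over the tangent of half this angle, whatever the lens; pixels are square), "cx", "cy" (the principal point, pixels), "rvec" (rotation vector, rad) and "tvec" (3), from world to camera coordinates, as OpenCV has them; the wrist camera has in their place "T_tool_cam" (4x4, takes a point from camera to tool coordinates, whose origin is the TCP and whose axes are the flange's). Camera axes: x right, y down, z forward; pixel columns grow to the right and rows downward; lengths in mm; the calibration is good to about 2 mm. A picture is of the moment at which its call begins: read the wrist's pose just before it. camera_info takes no time and is no camera call.
- ctrl.close_job(): hands the job in; it is judged then, once.
The state is a dict: "t": time; "qpos": joint angles; "qvel": joint speeds; "joint_torque": joint torques, N m; "ee_pos": TCP position; "orientation": TCP orientation; "ft_force": force on the tool from outside, world axes, zero at the start; "moment": the same for the moment, N m; "width": finger opening in mm; "grasp_force": force on a finger pad.
Only numpy, scipy, OpenCV 4.12 (cv2) and the standard library are available. Lean on these libraries where they do the work, as an engineer would, in place of code of your own. Each camera call takes 0.05 s, during which the arm holds its last target. There are 200 camera calls.

TASK

Grade the three walnuts by size: pick up the loose crank, fit it fully home on the square shaft on top of the grader and wind it round, either way, until all three walnuts have dropped out of the feeder, rolled down the gauge rails and fallen into their own bins. Leave the crank sitting on its shaft, let go, and leave the things standing about where they are.

Things in the scene. Friction and masses are not known exactly. Their poses are not given: they have to be found in the camera images.
- crank: Loose steel crank, about 175 g, lying flat on the worktop right of the grader. Origin: middle of the socket's mouth in its underside; x along the arm to the knob, z up. A square boss 28 x 28 mm, 31 mm high, sides square to x and y, stands on the origin; its socket, open below, is 14.4 mm square, 26 mm deep, square to the same axes. A flat arm 16 mm wide, 7 mm thick runs from it along +x.
- crank_knob (a point): Middle of the crank's upright wooden knob, 65 mm out from the socket's axis: 22 mm thick, from 8.5 to 43 mm above the crank's underside; it spins freely on its pin. The arm end under it is round, radius 11 mm.
- shaft_seat (a point): On top of the feeder, on the axis of its upright square steel shaft: where the crank's underside comes to rest, on a round collar 26 mm wide, 207 mm above the worktop. The shaft above it is 12 mm square, 24 mm tall, the top 5 mm tapered to a 7 mm square. x and y are square to its flats; the crank fits in any of four quarter turns. The feeder's lid lies 7 mm below this point.
- shaft (a joint): Angle of the square shaft, rad, through full turns, 0 at the start, growing anticlockwise from above. It turns either way with light friction (about 0.1 N m) and stays where it is left. It drives, 3 to 1, a six-pocket star wheel under the clear lid: about one crank turn brings each next walnut to the outlet; the third falls after some 2.2 to 2.6 turns.
- grader: The walnut grader, fixed. Origin on the worktop below the shaft's axis. The round feeder (169 mm across, lid top 200 mm high) stands on it; a sloping trough with steel gauge rails, 89 mm wide, runs from it along the grader's -y and ends 291 mm from the axis, walls 144 falling to 108 mm high. Under the rails lie three bins: small next to the feeder, then medium, then large.
- walnut_small: Small walnut, 28 mm across, origin at its centre; at the start in one of the pockets of the feeder under the clear lid.
- walnut_medium: Middle walnut, 36 mm across, origin at its centre; at the start in a pocket of the feeder.
- walnut_large: Large walnut, 44 mm across, origin at its centre; at the start in a pocket of the feeder.
- bin_small (a point): Middle of the floor of the small bin, 58 mm long (along the grader's y) by 81 mm wide; it lies about 57 mm below the rails.
- bin_medium (a point): Middle of the floor of the medium bin, 58 mm long by 81 mm wide.
- bin_large (a point): Middle of the floor of the large bin at the foot of the ramp, 70 mm long by 81 mm wide.
- wall_shelf_edge (a point): Middle of the lower front edge of the wall shelf, which hangs over the back of the worktop along y (1.1 m long, 228 mm deep, 485 mm above the worktop, with crockery on it). Keep the arm and wrist in front of it.
- spice_jar: Spice jar, 45 mm across, 106 mm tall, standing close to the crank; origin in the middle of its underside (as for all below). Leave it standing.
- tin: Low tin, 87 mm across, 40 mm tall, standing close to the crank. Leave it where it is.
- bowl: Small blue pinch bowl, 68 mm across, 35 mm tall, in front of the trough. Leave it where it is.
- espresso_cup: Small patterned cup, 49 mm tall, 58 mm across without its handle, near the front of the worktop. Leave it where it is.
- honey_jar: Squat jar with a dark lid, 65 mm across, 86 mm tall, near the front of the worktop. Leave it where it is.
- pepper_mill: Dark wooden pepper mill, 58 mm across, 170 mm tall, behind the feeder. Leave it standing.
Things that resemble listed ones, but are neither listed nor needed, are in the scene too. Several things have the shape of the crank; the one meant has the colours described above.

How it is judged:
By the outcome, as a careful person would: the job done as asked, in the order asked, and still so for the second after the job is handed in, with the robot touching nothing.
It also fails if it takes over 72 s, if anything falls off the work surface, if the arm or the gripper's body presses on something with over 40 N, if the wrist force passes 120 N, or if a joint passes its speed limit or range.

## Working session

There is one attempt and no reset: what is moved stays moved. The work goes in short steps, Python scripts to look and compute and a tool call to move; the robot and the scene stay as the last step left them, time stands still between calls to the robot, and variables do not carry over. Pictures are saved under pics/ and viewed, at most 10 in all, crops included, and the job is handed in when it is done.

Besides the shell and the picture viewer there is one more tool, called after "Call:" by a JSON object that holds its "name" and its "arguments". servo_tool: Moves the arm, as the interface text tells. Its arguments: {"type":"object","properties":{"plan":{"type":"array"}},"required":["plan"]}

```bash
mkdir -p pics; cat > h.py <<'E'
import numpy as np,cv2
from workcell import ctrl
def cam(n):
    i=ctrl.camera_info(n); f=200/np.tan(np.radians(i['fovy'])/2)
    if 'rvec' in i:
        R=cv2.Rodrigues(np.array(i['rvec'],float))[0]; t=np.array(i['tvec'],float).ravel()
    else:
        o=ctrl.get_obs(); T=np.eye(4); T[:3,:3]=cv2.Rodrigues(np.array(o['orientation'],float))[0]; T[:3,3]=o['ee_pos']
        M=np.linalg.inv(T@np.array(i['T_tool_cam'])); R=M[:3,:3]; t=M[:3,3]
    return f,i['cx'],i['cy'],R,t
def toplane(c,u,v,z):
    f,cx,cy,R,t=c; o=-R.T@t; d=R.T@np.array([(u-cx)/f,(v-cy)/f,1]); return o+d*(z-o[2])/d[2]
def proj(c,p):
    f,cx,cy,R,t=c; q=R@np.array(p,float)+t; return np.array([cx+f*q[0]/q[2],cy+f*q[1]/q[2]])
E
python3 - <<'E'
from h import *
for n in('top','scene'):
    im=ctrl.get_image(n); cv2.imwrite(f'pics/{n}0.png',im); c=cam(n); print(n,c[0],c[1:3],-c[3].T@c[4]); print(ctrl.camera_info(n))
cv2.imwrite('pics/top0b.png',cv2.resize(cv2.imread('pics/top0.png'),(800,500),interpolation=cv2.INTER_CUBIC))
print(ctrl.get_obs())
E
```

```text
top 464.38967506845285 (317.5260031166528, 208.03845188557443) [ 176.50064618  -62.09558407 1876.50635209]
{'fovy': 46.60045980629517, 'cx': 317.5260031166528, 'cy': 208.03845188557443, 'rvec': array([ 2.11821449, -2.11662727,  0.21047605]), 'tvec': array([ -62.73389483,  542.04824268, 1805.14060121])}
scene 485.9277611298735 (311.60813798081745, 203.61842159103549) [ 406.57057903 -715.88631553 1554.80710844]
{'fovy': 44.742545085202885, 'cx': 311.60813798081745, 'cy': 203.61842159103549, 'rvec': array([ 2.63659962, -0.22756746,  0.05439626]), 'tvec': array([-519.22996803,  181.71487767, 1671.10680105])}
{'t': 0.1, 'qpos': array([ 1.23801378e+00,  4.23766263e-01,  1.63055982e+00,  1.73623490e-06,
        1.08858430e+00, -1.90403990e-02]), 'qvel': array([ 6.95767018e-04,  1.54892234e-03, -2.92435359e-03, -1.48414215e-04,
        2.46893784e-06, -8.65214177e-04]), 'joint_torque': array([-2.21389760e-04, -5.45611560e+01, -2.74320316e+01,  6.45359536e-02,
        1.87967776e-02, -5.40555811e-05]), 'ee_pos': array([192.72359083, 594.01912833, 199.29941444]), 'orientation': array([-4.90771101e-01, -3.10278674e+00,  2.03736225e-03]), 'ft_force': array([-0.53350116, -0.05751647,  0.26945849]), 'moment': array([-3.59678030e-05,  9.88480917e-03, -2.16744342e-02]), 'grasp_force': 0.0, 'width': 88.16755970016301}
```

View pics/top0.png

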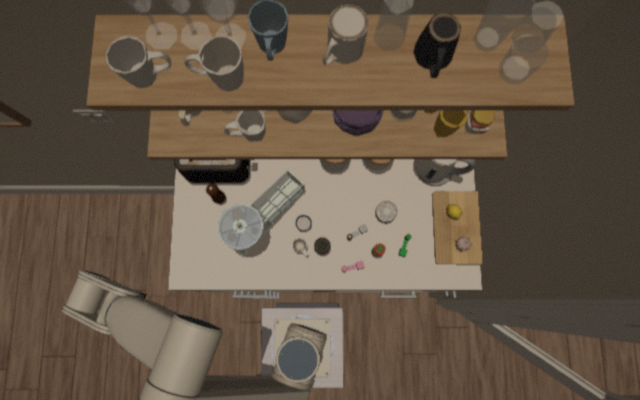

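View pics/scene0.png

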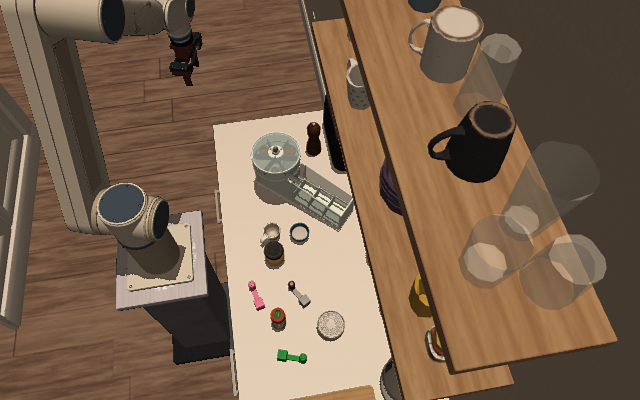

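The top view shows the feeder at (241,228), its trough running to (300,185), the steel crank at (357,233) and pink and green decoys. I'll enlarge the crank and the feeder in both views.

```bash
python3 - <<'E'
from h import *
t=cv2.imread('pics/top0.png'); s=cv2.imread('pics/scene0.png')
def cr(im,u,v,w,h,k): return cv2.resize(im[v:v+h,u:u+w],(w*k,h*k),interpolation=cv2.INTER_CUBIC)
A=cr(t,335,205,50,37,8); B=cr(s,272,270,50,37,8); C=cr(t,210,165,100,75,4); D=cr(s,240,125,100,75,4)
cv2.imwrite('pics/m.png',np.vstack([np.hstack([A,B]),np.hstack([C,D])]))
ct=cam('top'); cs=cam('scene')
for n,u,v,z in [('knob t',350,237,43),('boss t',364,229,31),('feeder',241,228,207),('jar',322,246,106),('tin',387,212,40)]: print(n,toplane(ct,u,v,z).round(1))
for n,u,v,z in [('knob s',291.5,285,43),('boss s',305,299,31),('feeder',275,151,207)]: print(n,toplane(cs,u,v,z).round(1))
E
```

```text
knob t [ 426.9 -191.6   43. ]
boss t [ 460.9 -249.1   31. ]
feeder [437.1 215.8 207. ]
jar [383.5 -79.5 106. ]
tin [ 528.8 -342.1   40. ]
knob s [ 427.4 -193.3   43. ]
boss s [ 463.3 -243.1   31. ]
feeder [441.5 222.5 207. ]
```

View pics/m.png

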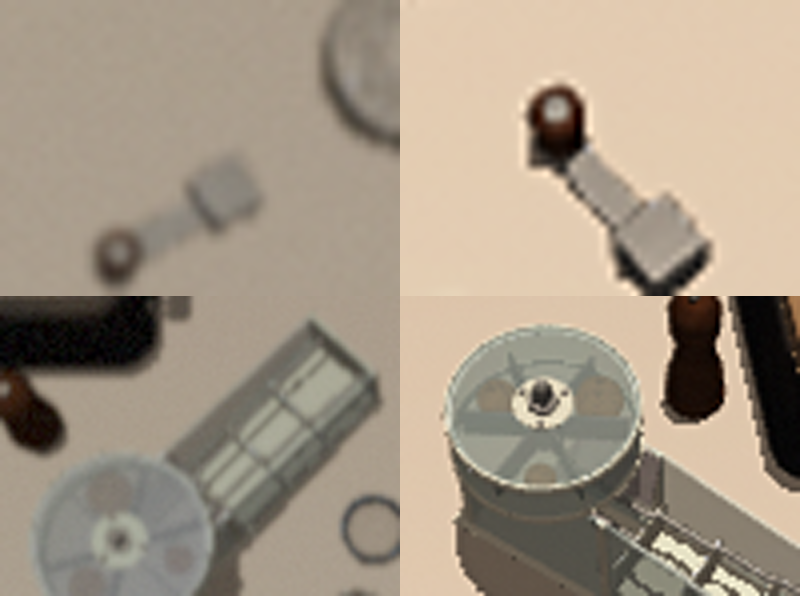

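The steel crank has its knob near (427,-192) and its boss near (462,-246). Nothing stands right beside it. I'll raise the arm and travel over to take a wrist look.

Call:
{"name": "servo_tool", "arguments": {"plan": [[0,[30,-10,35],0],[0,[60,-40,70],-5],[0,[85,-75,90],-10],[0,[110,-110,100],-15],[0,[130,-145,100],-20],[0,[150,-180,100],-25],[0,[165,-215,100],-30],[0,[180,-250,100],-35],[0,[190,-288,100],-40],[0,[200,-326,100],-40]]}}

```text
t: 0.93
ee_pos: [390.7, 275.6, 299.7]
orientation: [-1.529, -2.744, 0.0]
ft_force: [1.1, -0.6, 0.2]
width: 88.0
grasp_force: 0.0
```

Call:
{"name": "servo_tool", "arguments": {"plan": [[0,[10,-40,0],0],[0,[20,-80,0],0],[0,[30,-120,0],0],[0,[40,-160,-10],0],[0,[50,-200,-20],0],[0,[55,-240,-30],0],[0,[60,-280,-40],0],[0,[60,-320,-50],0],[0,[60,-360,-55],0],[0,[60,-400,-60],0]]}}

```text
t: 1.77
ee_pos: [449.5, -124.3, 239.2]
orientation: [-1.522, -2.747, 0.0]
ft_force: [1.3, 0.4, 0.8]
width: 88.0
grasp_force: 0.0
```

Call:
{"name": "servo_tool", "arguments": {"plan": [[0,[0,-40,0],0],[0,[0,-80,0],0],[0,[0,-90,0],0],[0,[0,-90,0],0]]}}

```text
t: 2.1
ee_pos: [450.1, -214.7, 239.6]
orientation: [-1.528, -2.745, 0.0]
ft_force: [0.8, 1.2, -0.2]
width: 88.1
grasp_force: 0.0
```

```bash
python3 - <<'E'
from h import *
o=ctrl.get_obs(); print(o['t'],o['ee_pos'],o['orientation'],o['qpos'])
im=ctrl.get_image('wrist'); cv2.imwrite('pics/w1.png',im); c=cam('wrist'); print(c[0:3],ctrl.camera_info('wrist')['T_tool_cam'])
for p in [(427,-192,43),(462,-246,31)]: print(proj(c,p))
ct=cam('top'); print(toplane(ct,300,157,485),toplane(ct,300,107,485))
E
```

```text
2.1 [ 450.09498157 -214.66584567  239.63115477] [-1.52789679e+00 -2.74464158e+00  3.46948336e-04] [-4.68753038e-01  1.87657703e-01  1.86562676e+00 -2.34494017e-04
  1.08864739e+00 -1.02352051e+00]
(np.float64(332.91679393756016), 317.9057503143274, 200.9372298011754) [[ 7.61994867e-05 -9.66591020e-01 -2.56323612e-01  6.85593101e+01]
 [ 9.99999843e-01 -6.87182978e-05  5.56413680e-04  1.13106850e+00]
 [-5.55438589e-04 -2.56323614e-01  9.66590863e-01 -1.84185573e+02]
 [ 0.00000000e+00  0.00000000e+00  0.00000000e+00  1.00000000e+00]]
[309.32500378 148.15812983]
[310.91794039 200.29723179]
[618.23858527  -7.38711633 485.        ] [784.86961711  -6.02996978 485.        ]
```

View pics/w1.png

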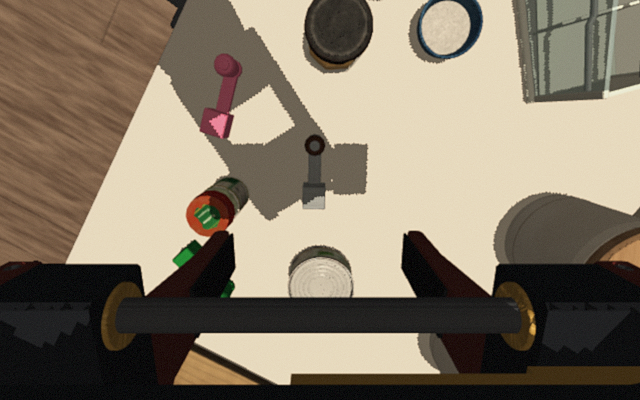

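The boss is at about (314,195) and the knob at (315,146). The spice jar at (212,210) is close along the closing line, so I'll measure it.

```bash
python3 - <<'E'
from h import *
im=cv2.imread('pics/w1.png'); c=cam('wrist'); o=ctrl.get_obs()
R=cv2.Rodrigues(np.array(o['orientation']))[0]
cr=im[120:220,180:340]; cv2.imwrite('pics/w1c.png',cv2.resize(cr,None,fx=5,fy=5,interpolation=cv2.INTER_CUBIC))
print('toolx',R[:,0],'tooly',R[:,1])
for n,u,v,z in [('jar top',210,213,106),('jar foot?',233,190,5),('tin',321,272,40),('knob',314.5,146,43),('boss',314,195,31)]: print(n,toplane(c,u,v,z).round(1))
E
```

```text
toolx [-0.52777356  0.8493843   0.00117495] tooly [ 8.49384677e-01  5.27774187e-01 -2.81306362e-04]
jar top [ 374.4 -292.7  106. ]
jar foot? [ 372.6 -293.4    5. ]
tin [ 520.7 -317.    40. ]
knob [ 430.7 -186.8   43. ]
boss [ 461.7 -238.4   31. ]
```

View pics/w1c.png

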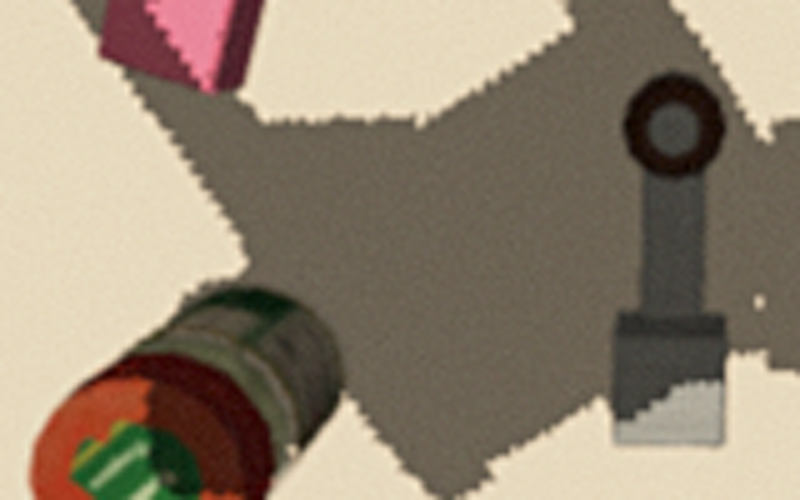

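```bash
python3 - <<'E'
from h import *
c=cam('wrist'); o=ctrl.get_obs()
b=toplane(c,313.8,197.8,31); k=toplane(c,314.8,145.2,43)
print(b,k,np.linalg.norm((b-k)[:2]),np.degrees(np.arctan2(*(k-b)[1::-1])))
e1=toplane(c,180+613/5,120+443/5,31);e2=toplane(c,180+724/5,120+443/5,31);print(e1,e2,np.linalg.norm(e1-e2),np.degrees(np.arctan2(*(e2-e1)[1::-1])))
print(b-o['ee_pos'])
ct=cam('top'); cs=cam('scene')
# trough edges in top crop: left wall (170,455)->(312,320) ; right far corner (378,375..)
f=lambda x,y:(210+x/4,165+(y-296)/4)
a=toplane(ct,*f(312,320),108); d=toplane(ct,*f(380,375),108); print(a,d,np.linalg.norm(a-d),np.degrees(np.arctan2(*(d-a)[1::-1])))
E
```

```text
[ 463.33541155 -241.47093856   31.        ] [ 430.53073682 -185.88909711   43.        ] 64.54059019651679 120.54931220929456
[ 458.84018787 -260.36856154   31.        ] [ 481.98970769 -245.98447778   31.        ] 27.254396591967346 31.854982583682744
[  13.41604848  -28.60074976 -208.51837963]
[680.24893044  54.33112042 108.        ] [624.38525141 -13.10721989 108.        ] 87.57100193469242 -129.6372209223818
```

The crank lies at about (463,-242) with a yaw of 121°. The jar would foul the gripper body if I closed across the arm, so I'll close along it, with the fingertips above the arm bar. Next I rotate by -91°, part open.

Call:
{"name": "servo_tool", "arguments": {"plan": [[0.5,[5,-10,0],-7],[0.5,[10,-20,0],-14],[0.5,[12,-25,-10],-21],[0.5,[12,-25,-20],-28],[0.5,[12,-25,-30],-35],[0.5,[12,-25,-40],-42],[0.5,[12,-25,-50],-49],[0.5,[12,-25,-60],-56],[0.5,[12,-25,-70],-63],[0.5,[12,-25,-80],-70]]}}

```text
t: 2.98
ee_pos: [462.5, -235.0, 159.5]
orientation: [-2.825, -1.372, 0.0]
ft_force: [-0.2, -0.3, 0.4]
width: 44.1
grasp_force: 0.0
```

Call:
{"name": "servo_tool", "arguments": {"plan": [[0.5,[0,0,0],-7],[0.5,[0,0,0],-14],[0.5,[0,0,0],-21],[0.5,[0,0,0],-21],[0.5,[0,0,0],-21],[0.5,[0,0,0],-21]]}}

```text
t: 3.48
ee_pos: [462.5, -236.2, 160.0]
orientation: [-3.025, -0.847, 0.0]
ft_force: [0.3, -0.2, -0.7]
width: 44.0
grasp_force: 0.0
```

```bash
python3 - <<'E'
from h import *
for i in range(3):
    o=ctrl.get_obs(); print(o['t'],o['ee_pos'],o['width'],np.abs(o['qvel']).max()); c=cam('wrist'); im=ctrl.get_image('wrist')
cv2.imwrite('pics/w2.png',im); np.save('c2.npy',np.array(c,dtype=object),allow_pickle=True)
R=cv2.Rodrigues(np.array(o['orientation']))[0]; print(np.degrees(np.arctan2(R[1,1],R[0,1])))
for p in [(463.3,-241.5,31),(430,-186,43)]: print(proj(c,p))
E
```

```text
3.4833 [ 462.50359011 -236.24118193  160.04523638] 44.010425716867445 0.011368039868777657
3.5333 [ 462.48698034 -236.5102342   160.05463498] 44.077180813436556 0.010543571531383281
3.5833 [ 462.48613193 -236.7819897   160.06612518] 44.232223962915285 0.010490450759799017
-58.805628641026075
[321.21899742 190.77806413]
[251.78455867 193.41643087]
```

View pics/w2.png

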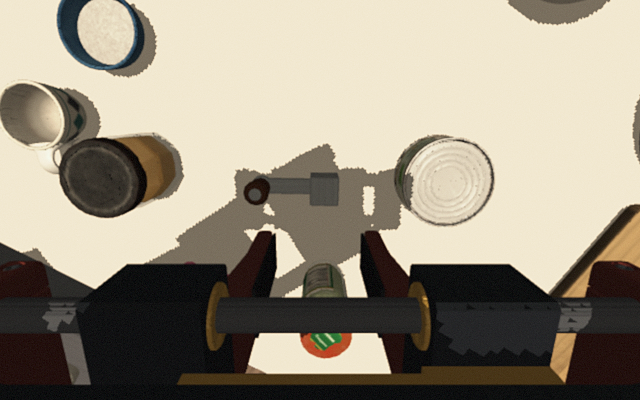

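The boss is at about (324,189) and the knob at about (256,192). I'll crop to measure exactly.

```bash
python3 - <<'E'
from h import *
im=cv2.imread('pics/w2.png'); cv2.imwrite('pics/w2c.png',cv2.resize(im[155:225,235:355],None,fx=6,fy=6,interpolation=cv2.INTER_CUBIC))
E
```

```text
(no output)
```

View pics/w2c.png

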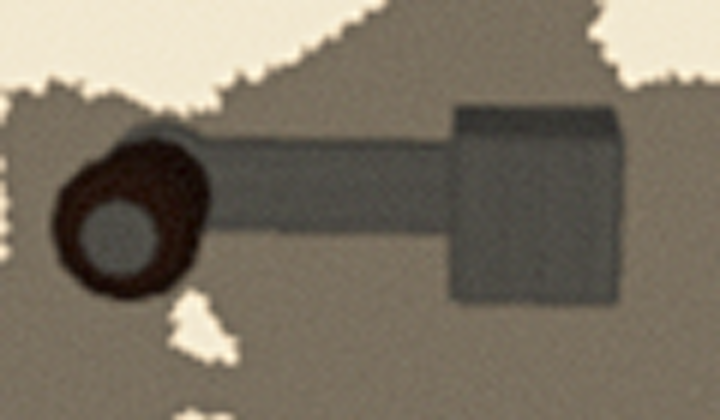

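```bash
python3 - <<'E'
from h import *
c=np.load('c2.npy',allow_pickle=True)
b=toplane(c,323.8,191.5,31); k=toplane(c,235+119/6,155+238/6,43); print(b,k,np.linalg.norm((b-k)[:2]),np.degrees(np.arctan2(*(k-b)[1::-1])))
for i in range(1):
    o=ctrl.get_obs(); print(o['ee_pos'],b-o['ee_pos'])
E
```

```text
[ 463.98045468 -244.00506408   31.        ] [ 430.4153317  -188.99722633   43.        ] 64.4397369120263 121.39104121350049
[ 462.44605468 -236.99183189  160.03860582] [   1.5344       -7.01323218 -129.03860582]
```

Call:
{"name": "servo_tool", "arguments": {"plan": [[0.5,[0,0,-30],-0.5],[0.5,[0,0,-60],-0.5],[0.5,[0,0,-90],-0.5],[0.5,[0,0,-100],-0.5],[0.5,[0,0,-100],-0.5],[0.5,[0,0,-100],-0.5],[0.5,[0,0,-100],-0.5],[0.5,[0,0,-100],-0.5]]}}

```text
t: 4.3
ee_pos: [463.6, -238.0, 61.6]
orientation: [3.029, 0.827, 0.003]
ft_force: [0.3, 0.1, 0.3]
width: 44.0
grasp_force: 0.0
```

Call:
{"name": "servo_tool", "arguments": {"plan": [[0.5,[0.5,-3,0],0],[0.5,[0.5,-6,0],0],[0.5,[0.5,-6,0],0],[0.5,[0.5,-6,0],0],[0.5,[0.5,-6,0],0]]}}

```text
t: 4.72
ee_pos: [462.9, -243.5, 60.1]
orientation: [3.031, 0.827, 0.0]
ft_force: [-0.1, 0.3, -0.3]
width: 44.1
grasp_force: 0.0
```

```bash
python3 - <<'E'
from h import *
ctrl.get_image('top');ctrl.get_image('top')
o=ctrl.get_obs(); c=cam('wrist'); im=ctrl.get_image('wrist'); o2=ctrl.get_obs()
print(o['ee_pos'],o2['ee_pos'])
cv2.imwrite('pics/w3.png',im); print(proj(c,(464,-244,31)))
E
```

```text
[ 462.83467932 -243.3701552    59.9979677 ] [ 462.81912523 -243.34685595   59.94633512]
[317.72882353 220.91314771]
```

View pics/w3.png

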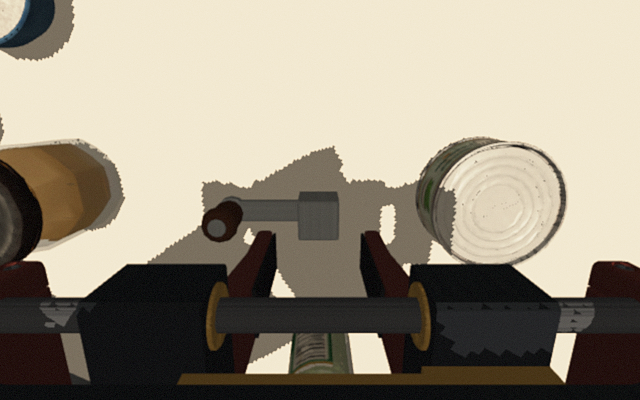

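The boss top is centred at about (318.5,221), as predicted. Descending to grasp.

Call:
{"name": "servo_tool", "arguments": {"plan": [[0.5,[0.7,-0.5,-20],0],[0.5,[0.7,-0.5,-35],0],[0.5,[0.7,-0.5,-35],0],[0.5,[0.7,-0.5,-35],0],[0.8,[0.7,-0.5,-35],0],[0.8,[0.7,-0.5,-35],0],[0.8,[0.7,-0.5,-35],0],[0.8,[0.7,-0.5,-35],0],[0.8,[0.7,-0.5,-35],0]]}}

```text
t: 5.62
ee_pos: [463.9, -244.0, 25.4]
orientation: [3.03, 0.827, 0.001]
ft_force: [0.3, -0.3, -0.5]
width: 18.3
grasp_force: 0.0
```

```bash
python3 - <<'E'
from h import *
o=ctrl.get_obs(); im=ctrl.get_image('wrist'); s=ctrl.get_image('scene'); print(o['width'],o['ee_pos'],o['grasp_force'])
p=proj(cam('scene'),o['ee_pos']).astype(int); print(p)
cv2.imwrite('pics/s4.png',np.hstack([cv2.resize(s[p[1]-50:p[1]+50,p[0]-50:p[0]+50],(400,400),interpolation=cv2.INTER_CUBIC),im[:,120:520]]))
E
```

```text
18.265441819264858 [ 463.85663152 -244.03108379   25.43440178] 0.0
[305 299]
```

View pics/s4.png

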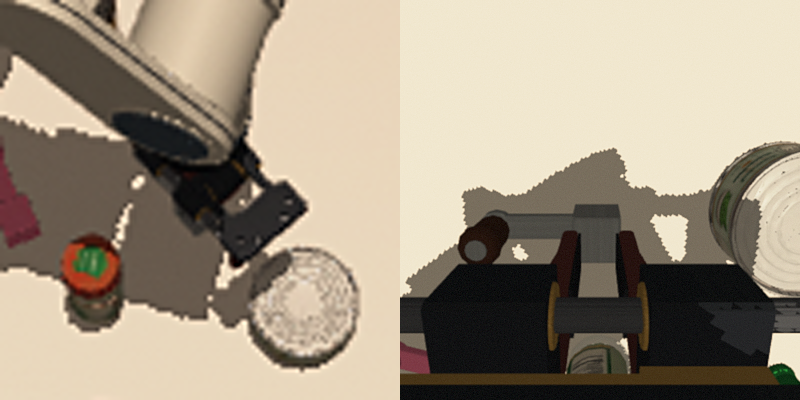

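```bash
python3 - <<'E'
from h import *
c=cam('wrist'); o=ctrl.get_obs(); e=o['ee_pos']; R=cv2.Rodrigues(np.array(o['orientation']))[0]
print(e,R.round(3))
for z in(11,25,31,45): print(z,proj(c,[e[0],e[1],z])-[-280,0])
for dx in (-10,10):
  for dy in(-9,9): print(dx,dy,proj(c,e+R@[dx,dy,14])+[280,0])
for v in (207,262): print(toplane(c,317,v,31),R.T@(toplane(c,317,v,31)-e))
E
```

```text
[ 463.73035568 -243.99659087   25.25640406] [[ 0.861  0.508  0.   ]
 [ 0.508 -0.861 -0.   ]
 [ 0.     0.    -1.   ]]
11 [595.90532112 229.28581954]
25 [595.77526405 237.30288663]
31 [595.7138729  241.08720121]
45 [595.55499056 250.88113524]
-10 -9 [581.82275528 244.2320689 ]
-10 9 [610.04737067 244.23494627]
10 -9 [581.4279794  214.23581016]
10 9 [610.34965226 214.23860019]
[ 481.59077418 -234.33755333   31.        ] [20.2925184   0.75152971 -5.73841001]
[ 452.88382437 -251.2362942    31.        ] [-13.0189799    0.73087375  -5.74642724]
```

The jaws closed to 18 mm without touching the 28 mm boss. In the wrist view the fingertips also look nearer the camera than their nominal length, so they are probably still above the boss. I'll reopen and feel downward.

Call:
{"name": "servo_tool", "arguments": {"plan": [[0.5,[0,0,0],0],[0.5,[0,0,0],0],[0.5,[0,0,0],0],[0.5,[0,0,-3],0],[0.5,[0,0,-5],0],[0.5,[0,0,-5],0]]}}

```text
t: 6.22
ee_pos: [463.3, -243.7, 19.5]
orientation: [-3.03, -0.827, 0.001]
ft_force: [-0.1, -0.3, -0.1]
width: 44.0
grasp_force: 0.0
```

```bash
python3 - <<'E'
from h import *
o=ctrl.get_obs(); print(o['ee_pos'],o['ft_force'],o['width'],o['grasp_force'])
s=ctrl.get_image('scene'); t=ctrl.get_image('top'); 
for n,i in(('scene',s),('top',t)):
    c=cam(n); e=o['ee_pos']; print(n,[proj(c,[e[0],e[1],z]).round(1) for z in(10,60)], [proj(c,(464,-244,z)).round(1) for z in (0,31)],proj(c,(430,-188,43)))
w=ctrl.get_image('wrist')
def cr(im,u,v): return cv2.resize(im[v:v+60,u:u+80],(400,300),interpolation=cv2.INTER_CUBIC)
cv2.imwrite('pics/m5.png',np.vstack([np.hstack([cr(s,265,260),cr(t,320,200)]),cv2.resize(w[150:300,120:520],(800,300))]))
E
```

```text
[ 463.2674198  -243.7096842    19.45254184] [-0.10984917 -0.26174346 -0.09666449] 43.95811446609216 0.0
scene [array([305.1, 301.1]), array([304.9, 296.4])] [array([305.4, 302.1]), array([305.3, 299.2])] [292.05457622 283.33484805]
top [array([362.2, 229.2]), array([363.4, 227.3])] [array([362. , 229.4]), array([362.7, 228.2])] [349.0928706  236.22316234]
```

View pics/m5.png

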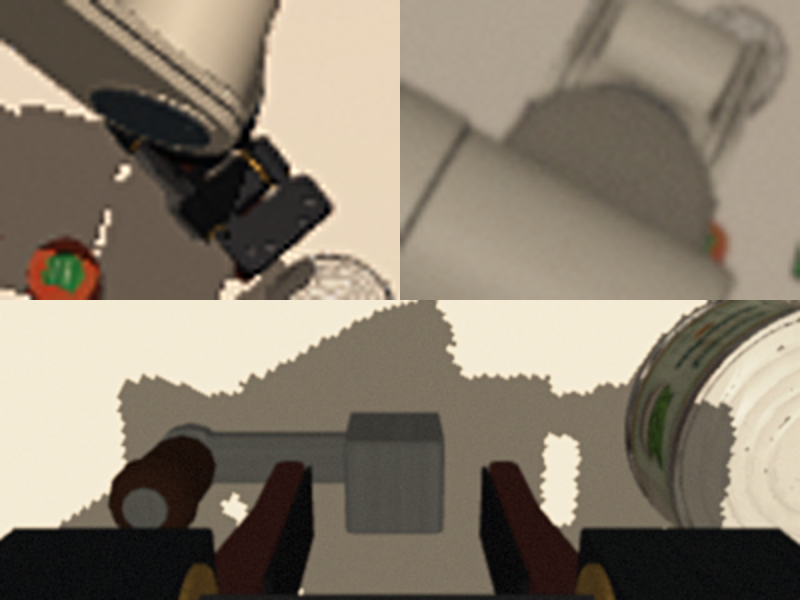

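Ten pictures viewed, so from here I go by numbers. In this one the fingertips (row 231, with a gap of 83 px) sit about 7 mm above the boss top (rows 220–266). The tips don't reach as far down as nominal: nothing was felt at a nominal tip height of 5.5 mm, above the 7 mm bar. I'll feel further down.

Call:
{"name": "servo_tool", "arguments": {"plan": [[0.5,[0.5,-0.5,-4],0],[0.5,[0.5,-0.5,-8],0],[0.5,[0.5,-0.5,-10],0],[0.5,[0.5,-0.5,-10],0]]}}

```text
t: 6.7
ee_pos: [463.6, -244.2, 9.3]
orientation: [-3.03, -0.827, 0.001]
ft_force: [0.8, 0.1, -0.1]
width: 43.9
grasp_force: 0.0
```

Call:
{"name": "servo_tool", "arguments": {"plan": [[0.5,[0,0,-4],0],[0.5,[0,0,-8],0],[0.5,[0,0,-11],0],[0.5,[0,0,-11],0]]}}

```text
t: 7.03
ee_pos: [463.6, -244.2, -1.8]
orientation: [-3.03, -0.827, 0.001]
ft_force: [0.4, 0.7, -0.1]
width: 43.8
grasp_force: 0.0
```

Call:
{"name": "servo_tool", "arguments": {"plan": [[0.5,[0,0,-3],0],[0.5,[0,0,-6],0],[0.5,[0,0,-6],0],[0.7,[0,0,-6],0],[0.75,[0,0,-6],0],[0.75,[0,0,-6],0],[0.75,[0,0,-6],0]]}}

```text
t: 7.62
ee_pos: [464.0, -244.3, -7.0]
orientation: [-3.031, -0.827, 0.0]
ft_force: [-0.2, 0.4, 0.1]
width: 28.1
grasp_force: 30.0
```

Gripped: width 28.1 mm at 30 N. Lifting and carrying it towards the grader.

Call:
{"name": "servo_tool", "arguments": {"plan": [[0.75,[0,0,15],0],[0.75,[0,0,45],0],[0.75,[0,0,85],0],[0.75,[0,0,125],0],[0.75,[0,0,165],0],[0.75,[0,0,205],0],[0.75,[0,0,240],0],[0.75,[0,15,260],0],[0.75,[-5,45,267],5],[0.75,[-10,80,267],10]]}}

```text
t: 8.45
ee_pos: [455.3, -165.0, 262.5]
orientation: [2.943, 1.089, 0.006]
ft_force: [0.4, 0.6, -3.0]
width: 27.7
grasp_force: 30.0
```

Call:
{"name": "servo_tool", "arguments": {"plan": [[0.75,[-5,40,0],5],[0.75,[-10,80,0],10],[0.75,[-16,120,0],10],[0.75,[-22,160,0],10],[0.75,[-28,200,0],10],[0.75,[-34,240,0],10],[0.75,[-40,280,0],10],[0.75,[-46,315,0],10],[0.75,[-52,335,0],10],[0.75,[-54,338,0],10]]}}

```text
t: 9.28
ee_pos: [399.0, 176.4, 259.8]
orientation: [-2.838, -1.345, 0.0]
ft_force: [-1.0, 0.1, -1.5]
width: 27.8
grasp_force: 30.0
```

Call:
{"name": "servo_tool", "arguments": {"plan": [[0.75,[0,0,0],0],[0.75,[0,0,0],0],[0.75,[0,0,0],0],[0.75,[0,0,0],0]]}}

```text
t: 9.62
ee_pos: [400.4, 172.5, 259.9]
orientation: [2.842, 1.338, -0.0]
ft_force: [-0.2, 0.2, -2.1]
width: 27.6
grasp_force: 30.0
```

```bash
python3 - <<'E'
from h import *
ct=cam('top');cs=cam('scene'); print(toplane(ct,240,226,219),toplane(cs,275.75,149.75,219))
o=ctrl.get_obs(); c=cam('wrist'); im=ctrl.get_image('wrist'); o2=ctrl.get_obs(); cv2.imwrite('pics/w6.png',im); np.save('c6.npy',np.array(c,dtype=object),allow_pickle=True)
print(o['t'],o['ee_pos'],o2['ee_pos'],o['width'],o['grasp_force'])
R=cv2.Rodrigues(np.array(o['orientation']))[0]; print(np.degrees(np.arctan2(R[1,1],R[0,1])))
p=proj(c,(440,219,219)).astype(int); print(p)
g=cv2.cvtColor(im,cv2.COLOR_BGR2GRAY); u,v=p
print(g[max(v-60,0):v+60:3,u-66:u+67:3].tolist().__str__().replace('], [','\n'))
E
```

```text
[442.57695669 217.67850976 219.        ] [444.32573525 218.66791486 219.        ]
9.6167 [400.35663377 172.50476422 259.93817287] [400.39771255 172.58056345 259.95553959] 27.629489575903747 30.00008136034012
-39.579219753429015
[316 127]
[[190, 209, 218, 218, 218, 221, 218, 219, 218, 220, 218, 217, 219, 217, 218, 217, 218, 220, 220, 221, 218, 219, 218, 221, 189, 201, 221, 180, 186, 184, 185, 189, 187, 187, 182, 188, 180, 188, 177, 190, 186, 185, 186, 189, 180
183, 188, 193, 219, 215, 220, 217, 217, 219, 217, 217, 218, 223, 219, 219, 219, 217, 220, 220, 217, 219, 219, 219, 220, 188, 204, 221, 181, 184, 187, 188, 191, 188, 189, 183, 187, 187, 190, 189, 188, 183, 183, 188, 185, 200
217, 191, 190, 184, 210, 218, 219, 215, 220, 219, 218, 217, 218, 221, 218, 219, 220, 218, 219, 218, 219, 219, 218, 220, 188, 208, 217, 210, 183, 182, 184, 187, 187, 185, 189, 187, 187, 184, 187, 183, 187, 190, 186, 179, 219
217, 216, 209, 183, 188, 195, 220, 218, 219, 218, 216, 220, 218, 220, 222, 217, 220, 217, 220, 222, 219, 221, 220, 214, 187, 209, 220, 221, 197, 184, 186, 185, 186, 184, 190, 187, 186, 188
[... 7394 characters left out ...]
9, 209, 207, 207, 212, 210
179, 179, 175, 198, 209, 209, 208, 205, 208, 212, 208, 208, 213, 211, 211, 210, 210, 208, 211, 208, 212, 211, 178, 206, 210, 210, 212, 198, 171, 177, 181, 173, 183, 179, 180, 181, 175, 196, 207, 209, 208, 209, 210, 208, 178
176, 176, 179, 176, 198, 209, 206, 210, 206, 208, 208, 209, 209, 208, 209, 208, 208, 208, 212, 208, 209, 207, 179, 205, 209, 209, 207, 205, 175, 175, 181, 180, 180, 179, 175, 176, 178, 212, 209, 210, 211, 210, 203, 176, 177
174, 176, 175, 175, 180, 185, 210, 208, 207, 208, 208, 206, 206, 206, 210, 210, 210, 208, 211, 209, 210, 202, 178, 211, 209, 211, 212, 206, 210, 176, 173, 173, 178, 176, 172, 183, 209, 209, 211, 210, 206, 195, 173, 176, 177]]
```

The shaft's dark taper ring shows clearly at about (321,127) and is square with the image, so the yaw is right. Measuring its centre.

```bash
python3 - <<'E'
from h import *
im=cv2.imread('pics/w6.png'); g=cv2.cvtColor(im,cv2.COLOR_BGR2GRAY); c=np.load('c6.npy',allow_pickle=True)
m=((g<150)*255).astype(np.uint8)[90:160,290:350]
cs,h=cv2.findContours(m,cv2.RETR_CCOMP,cv2.CHAIN_APPROX_NONE)
for k,hh in zip(cs,h[0]):
    if cv2.contourArea(k)>40:
        r=cv2.minAreaRect(k); q=(r[0][0]+290,r[0][1]+90); print('hole' if hh[3]>=0 else 'outer',q,r[1],r[2],toplane(c,*q,231 if hh[3]>=0 else 226))
w=((g>238)*255).astype(np.uint8); 
cs,_=cv2.findContours(w,cv2.RETR_EXTERNAL,cv2.CHAIN_APPROX_NONE); 
k=max((k for k in cs if cv2.pointPolygonTest(k,(285,127),False)>=0),key=cv2.contourArea)
hull=cv2.convexHull(k)
P=np.array([toplane(c,*p[0],200)[:2] for p in k],np.float32); print('disk',cv2.minEnclosingCircle(P), cv2.fitEllipse(P))
print('tcp',ctrl.get_obs()['ee_pos'])
E
```

```text
outer (320.0, 117.5) (21.0, 18.0) 90.0 [445.72127388 222.75721949 226.        ]
hole (320.44059562683105, 116.59405899047852) (13.930521011352539, 14.030025482177734) 5.7105937004089355 [446.29686382 223.07559807 231.        ]Traceback (most recent call last):
  File "<stdin>", line 10, in <module>
ValueError: max() iterable argument is empty
```

```bash
python3 - <<'E'
from h import *
im=cv2.imread('pics/w6.png'); g=cv2.cvtColor(im,cv2.COLOR_BGR2GRAY).astype(int); c=np.load('c6.npy',allow_pickle=True)
print('col',[(v,int(g[v,308:328].mean())) for v in range(190,300,2)])
for v in(245,255,265): print('row',v,[(u,int(g[v-2:v+3,u].mean())) for u in range(240,400,4)])
w=((g>238)*255).astype(np.uint8)
cs,_=cv2.findContours(w,cv2.RETR_EXTERNAL,cv2.CHAIN_APPROX_NONE); k=max([k for k in cs if 250<k[:,0,0].mean()<390 and 60<k[:,0,1].mean()<190],key=len)
h=cv2.convexHull(k); P=np.array([toplane(c,*p[0],200)[:2] for p in k],np.float32); print('disk',cv2.boundingRect(k),cv2.minEnclosingCircle(P),cv2.fitEllipse(P))
for z in (200,207,231): print(z,proj(c,(446.3,223.1,z)))
c3=c.copy(); print('dz',toplane(c,320.4,116.6,225)-toplane(c,320.4,116.6,231))
E
```

```text
col [(190, 202), (192, 199), (194, 200), (196, 201), (198, 199), (200, 201), (202, 191), (204, 176), (206, 176), (208, 176), (210, 174), (212, 174), (214, 173), (216, 172), (218, 223), (220, 84), (222, 55), (224, 57), (226, 57), (228, 58), (230, 58), (232, 58), (234, 57), (236, 58), (238, 61), (240, 73), (242, 76), (244, 77), (246, 77), (248, 76), (250, 77), (252, 77), (254, 77), (256, 76), (258, 78), (260, 76), (262, 76), (264, 77), (266, 77), (268, 77), (270, 77), (272, 77), (274, 77), (276, 76), (278, 78), (280, 77), (282, 78), (284, 77), (286, 77), (288, 77), (290, 72), (292, 233), (294, 236), (296, 226), (298, 32)]
row 245 [(240, 78), (244, 76), (248, 78), (252, 79), (256, 78), (260, 77), (264, 77), (268, 54), (272, 24), (276, 23), (280, 23), (284, 25), (288, 11), (292, 78), (296, 78), (300, 78), (304, 76), (308, 76), (312, 78), (316, 75), (320, 75), (324, 79), (328, 77), (332, 76), (336, 76), (340, 80), (344, 76), (348, 12), (352, 23), (356, 24), (360, 23), (364, 23), (368, 187), (372, 156), (376, 112), (380, 91), (384, 75), (388, 80), (392, 83), (396, 94)]
row 255 [(240, 77), 
[... 503 characters left out ...]
23), (264, 24), (268, 23), (272, 24), (276, 22), (280, 16), (284, 9), (288, 6), (292, 75), (296, 77), (300, 77), (304, 77), (308, 74), (312, 78), (316, 77), (320, 74), (324, 79), (328, 77), (332, 77), (336, 77), (340, 80), (344, 75), (348, 10), (352, 7), (356, 20), (360, 23), (364, 24), (368, 24), (372, 25), (376, 21), (380, 59), (384, 64), (388, 67), (392, 60), (396, 53)]
disk (284, 78, 73, 75) ((446.0618591308594, 223.00701904296875), 25.804685592651367) ((446.1959533691406, 223.17254638671875), (48.517154693603516, 48.86692428588867), 60.777523040771484)
200 [320.0905846  116.07841153]
207 [320.15735811 116.17607092]
231 [320.4195042  116.55947187]
dz [-0.00659573 -0.07864565 -6.        ]
```

```bash
python3 - <<'E'
from h import *
c=np.load('c6.npy',allow_pickle=True); o=ctrl.get_obs(); e=o['ee_pos']; R=cv2.Rodrigues(np.array(o['orientation']))[0]
for z in (292,295,298):
    a=toplane(c,318.5,239,z);b=toplane(c,318.5,291,z); m=(a+b)/2; print(z,R.T@(a-e),R.T@(b-e),'mid',m, 'shift',np.array([446.2,223.1])-m[:2])
c2=cam('wrist'); 
print(e)
E
```

```text
292 [ 10.97984569   1.9125164  -32.04522589] [-17.26324554   1.92994445 -32.04275093] mid [399.87571826 168.93931681 292.        ] shift [46.32428174 54.16068319]
295 [ 12.1526688    1.90620328 -35.04532927] [-15.53339545   1.92328761 -35.04290312] mid [400.79545622 170.06237905 295.        ] shift [45.40454378 53.03762095]
298 [ 13.32549192   1.89989016 -38.04543265] [-13.80354536   1.91663077 -38.0430553 ] mid [401.71519417 171.18544129 298.        ] shift [44.48480583 51.91455871]
[400.39771255 172.58056345 259.95553959]
```

The shaft is at (446.2,223.1), and its disk and taper agree. The boss-to-shaft shift is (44.5,51.9). Moving over it.

Call:
{"name": "servo_tool", "arguments": {"plan": [[0.75,[15,17,0],0],[0.75,[30,35,0],0],[0.75,[44,51,0],0],[0.75,[44.5,52,0],0],[0.75,[44.5,52,0],0],[0.75,[44.5,52,-12],0],[0.75,[44.5,52,-24],0],[0.75,[44.5,52,-28],0],[0.75,[44.5,52,-28],0],[0.75,[44.5,52,-28],0]]}}

```text
t: 10.5
ee_pos: [444.4, 225.0, 232.1]
orientation: [2.842, 1.34, -0.001]
ft_force: [-0.6, 0.1, -1.9]
width: 27.8
grasp_force: 30.0
```

Call:
{"name": "servo_tool", "arguments": {"plan": [[0.75,[0.5,-0.5,-4],0],[0.75,[0.5,-0.5,-8],0],[0.75,[0.5,-0.5,-11],0],[0.75,[0.5,-0.5,-14],0],[0.75,[0.5,-0.5,-14],0]]}}

```text
t: 10.92
ee_pos: [444.7, 224.9, 217.3]
orientation: [-2.841, -1.341, 0.002]
ft_force: [-0.8, 0.0, -1.4]
width: 27.8
grasp_force: 30.0
```

No contact force, with the mouth already about 7 mm past the shaft's tip. Continuing down.

Call:
{"name": "servo_tool", "arguments": {"plan": [[0.75,[0,0,-4],0],[0.75,[0,0,-8],0],[0.75,[0,0,-11],0],[0.75,[0,0,-14],0],[0.75,[0,0,-16],0],[0.75,[0,0,-16],0]]}}

```text
t: 11.42
ee_pos: [444.8, 225.0, 201.4]
orientation: [2.841, 1.341, -0.001]
ft_force: [-0.2, 0.2, -2.2]
width: 27.7
grasp_force: 30.0
```

Call:
{"name": "servo_tool", "arguments": {"plan": [[0.75,[0,0,-1],0],[0.75,[0,0,-2],0],[0.75,[0,0,-3],0],[0.75,[0,0,-3],0]]}}

```text
t: 11.75
ee_pos: [445.3, 225.2, 199.9]
orientation: [-2.841, -1.341, -0.001]
ft_force: [-1.7, -1.7, 6.5]
width: 28.1
grasp_force: 30.0
```

Contact at TCP z=199.9, so it is seated. Releasing, rising, and going over the knob.

Call:
{"name": "servo_tool", "arguments": {"plan": [[0.5,[0,0,1],0],[0.5,[0,0,1],0],[0.5,[0,0,1],0],[0.5,[0,0,5],0],[0.5,[0,0,25],0],[0.5,[0,0,50],0],[0.5,[0,0,60],0],[0.5,[-25,21,60],0],[0.5,[-50,41.5,60],0],[0.5,[-50,41.5,60],0]]}}

```text
t: 12.58
ee_pos: [392.1, 268.4, 259.0]
orientation: [-2.839, -1.342, 0.001]
ft_force: [0.2, -0.9, 0.3]
width: 43.8
grasp_force: 0.0
```

```bash
python3 - <<'E'
from h import *
for i in range(3): o=ctrl.get_obs(); c=cam('wrist'); im=ctrl.get_image('wrist')
cv2.imwrite('pics/w7.png',im); print(o['ee_pos'],o['ft_force'],o['width'])
# dark brown knob mask near prediction
p=proj(c,(396.5,264.5,250)).astype(int); print(p, proj(c,(446.2,223.1,238)))
hsv=cv2.cvtColor(im,cv2.COLOR_BGR2HSV); u,v=p
print('\n'.join(' '.join('%3d/%3d'%(hsv[y,x,1],hsv[y,x,2]) for x in range(u-35,u+36,5)) for y in range(v-35,v+36,5)))
E
```

```text
[394.61381608 267.06617326 259.00883487] [-0.22990386  0.08977731  0.21922548] 43.358761648578025
[320 232] [419.49321286 226.90860388]
 52/127  57/120  53/124  21/220  22/176  23/214  21/208  40/187  42/186  44/190  43/189  37/178  39/184  41/182  42/183
 53/125  58/123  51/125  19/231  22/173  29/139  18/ 71  29/ 80  19/ 66  44/169  40/173  41/168  41/169  39/185  39/185
 55/126  58/124  53/126  20/230  19/162  64/ 52 237/ 29 255/ 21 191/ 24  31/ 82  26/ 77  29/ 78  26/ 77  22/ 80  26/ 79
 56/124  61/122  53/121  23/214  41/ 68 132/ 31 128/ 34 173/ 28 145/ 30 167/ 26  33/ 84  32/ 80  30/ 85  34/ 83  33/ 84
 57/117  57/125  57/126  20/212  61/ 46 131/ 35 153/ 35 146/ 35 167/ 29 156/ 31  34/ 82  23/ 79  29/ 80  35/ 80  31/ 75
 31/244  31/245  51/218  23/213 153/ 35 128/ 40 159/ 40 207/ 32 137/ 39 152/ 37  81/ 38  36/ 77  23/ 76  17/ 76  32/ 79
 30/243  36/242  41/240  32/119 150/ 34 170/ 33  29/ 80  23/ 79  35/ 66 156/ 36 255/ 26  19/174  14/168  18/183  22/187
 33/243  33/243  34/243  53/ 96 203/ 34  38/ 74  42/ 79  31/ 82  37/ 83 175/ 35 189/ 27  17/178  20/188  22/206  24/202
 31/243  33/243  36/243  49/131 123/ 31  39/ 65  33/ 78  26/ 78  19/ 79 188/ 38  28/109  21/204  24/203  25/204  23/202
 31/243  33/243  33/242  51/232  27/177 189/ 31 116/ 44  64/ 56 180/ 34  71/ 54  21/204  23/204  21/203  25/203  24/204
 31/243  33/243  33/243  34/245  26/177   9/249  24/157  43/ 72  18/171  20/203  21/202  21/203  23/202  21/205  19/201
 35/243  32/244  34/242  32/244  55/193  19/185  18/232  22/199  19/174  21/173  23/203  24/203  22/201  20/201  21/204
 33/243  35/243  34/243  34/243  33/244  31/157  13/235  24/173  22/171  21/174  19/175  24/202  21/205  21/203  20/204
 62/127  55/208  33/244  34/242  33/243  49/236  20/191  18/231  22/171  24/178  20/182  16/172  24/184  25/202  22/200
 53/124  59/122  58/118  60/123  53/212  34/247  52/127  24/189  19/227  25/194  22/198  22/196  23/175  20/176  21/180
```

The knob top is where predicted, at about (318,232). Descending and gripping it.

Call:
{"name": "servo_tool", "arguments": {"plan": [[0.5,[0.5,-0.5,-20],0],[0.5,[0.5,-0.5,-40],0],[0.5,[0.5,-0.5,-53],0],[0.5,[0.5,-0.5,-53],0],[0.85,[0.5,-0.5,-53],0],[0.85,[0.5,-0.5,-53],0],[0.85,[0.5,-0.5,-53],0],[0.85,[0.5,-0.5,-53],0],[0.85,[0.5,-0.5,-53],0]]}}

```text
t: 13.48
ee_pos: [396.2, 266.4, 206.8]
orientation: [-2.841, -1.341, -0.003]
ft_force: [-0.2, 0.6, 1.7]
width: 21.3
grasp_force: 30.0
```

```bash
python3 - <<'E'
import numpy as np
for s in (140,260,20):
    a=np.radians(s+12*np.arange(1,11)); b=np.radians(s)
    print(s,[[round(65*(np.cos(x)-np.cos(b)),1),round(65*(np.sin(x)-np.sin(b)),1)] for x in a])
E
```

```text
140 [[np.float64(-7.6), np.float64(-11.3)], [np.float64(-12.7), np.float64(-23.9)], [np.float64(-15.0), np.float64(-37.2)], [np.float64(-14.6), np.float64(-50.8)], [np.float64(-11.3), np.float64(-64.0)], [np.float64(-5.3), np.float64(-76.2)], [np.float64(3.0), np.float64(-86.9)], [np.float64(13.4), np.float64(-95.7)], [np.float64(25.4), np.float64(-102.0)], [np.float64(38.5), np.float64(-105.8)]]
260 [[np.float64(13.6), np.float64(-0.9)], [np.float64(27.0), np.float64(0.9)], [np.float64(39.8), np.float64(5.6)], [np.float64(51.3), np.float64(12.8)], [np.float64(61.1), np.float64(22.2)], [np.float64(68.7), np.float64(33.5)], [np.float64(73.8), np.float64(46.1)], [np.float64(76.1), np.float64(59.5)], [np.float64(75.7), np.float64(73.1)], [np.float64(72.4), np.float64(86.2)]]
20 [[np.float64(-6.0), np.float64(12.2)], [np.float64(-14.3), np.float64(22.9)], [np.float64(-24.7), np.float64(31.7)], [np.float64(-36.7), np.float64(38.0)], [np.float64(-49.8), np.float64(41.8)], [np.float64(-63.3), np.float64(42.7)], [np.float64(-76.8), np.float64(40.8)], [np.float64(-89.6), np.float64(36.2)], [np.float64(-101.1), np.float64(29.0)], [np.float64(-110.9), np.float64(19.5)]]
```

Call:
{"name": "servo_tool", "arguments": {"plan": [[0.85,[-7.6,-11.3,0],0],[0.85,[-12.7,-23.9,0],0],[0.85,[-15,-37.2,0],0],[0.85,[-14.6,-50.8,0],0],[0.85,[-11.3,-64,0],0],[0.85,[-5.3,-76.2,0],0],[0.85,[3,-86.9,0],0],[0.85,[13.4,-95.7,0],0],[0.85,[25.4,-102,0],0],[0.85,[38.5,-105.8,0],0]]}}

```text
t: 14.32
ee_pos: [432.0, 160.9, 206.0]
orientation: [-2.838, -1.335, 0.004]
ft_force: [-6.5, 12.4, 2.7]
width: 21.4
grasp_force: 30.1
```

Call:
{"name": "servo_tool", "arguments": {"plan": [[0.85,[13.6,-0.9,0],0],[0.85,[27,0.9,0],0],[0.85,[39.8,5.6,0],0],[0.85,[51.3,12.8,0],0],[0.85,[61.1,22.2,0],0],[0.85,[68.7,33.5,0],0],[0.85,[73.8,46.1,0],0],[0.85,[76.1,59.5,0],0],[0.85,[75.7,73.1,0],0],[0.85,[72.4,86.2,0],0]]}}

```text
t: 15.15
ee_pos: [507.4, 246.5, 206.5]
orientation: [2.842, 1.339, 0.002]
ft_force: [0.6, 0.6, 2.4]
width: 21.6
grasp_force: 30.0
```

Call:
{"name": "servo_tool", "arguments": {"plan": [[0.85,[-6,12.2,0],0],[0.85,[-14.3,22.9,0],0],[0.85,[-24.7,31.7,0],0],[0.85,[-36.7,38,0],0],[0.85,[-49.8,41.8,0],0],[0.85,[-63.3,42.7,0],0],[0.85,[-76.8,40.8,0],0],[0.85,[-89.6,36.2,0],0],[0.85,[-101.1,29,0],0],[0.85,[-110.9,19.5,0],0]]}}

```text
t: 15.98
ee_pos: [396.0, 267.2, 207.0]
orientation: [-2.84, -1.343, -0.009]
ft_force: [11.1, 5.1, 2.2]
width: 20.9
grasp_force: 30.0
```

```bash
cat > bins.py <<'E'
from h import *
# walnut-brown blobs in scene & top, compared with the first pictures
for n in('scene','top'):
    im=ctrl.get_image(n); cv2.imwrite('pics/%s_%d.png'%(n,ctrl.get_obs()['t']*100),im); c=cam(n)
    d=cv2.absdiff(im,cv2.imread(f'pics/{n}0.png')).max(2)
    a=np.array([446,223.]); y=np.radians(50.4-90); dr=np.array([np.cos(y),np.sin(y)])
    for s in range(95,290,15):   # along trough axis, at walnut height in the bins
        u,v=proj(c,[*(a+dr*s),70]).astype(int); print(n,s,(u,v),im[v-2:v+3,u-2:u+3].reshape(-1,3).mean(0).astype(int),int(d[v-4:v+5,u-4:u+5].max()))
E
python3 bins.py
```

```text
scene 95 (np.int64(301), np.int64(183)) [ 89 102 110] 10
scene 110 (np.int64(305), np.int64(185)) [146 168 174] 10
scene 125 (np.int64(308), np.int64(187)) [172 197 202] 10
scene 140 (np.int64(312), np.int64(189)) [173 197 203] 9
scene 155 (np.int64(316), np.int64(190)) [113 129 136] 9
scene 170 (np.int64(320), np.int64(192)) [113 130 138] 9
scene 185 (np.int64(323), np.int64(194)) [134 154 160] 9
scene 200 (np.int64(327), np.int64(196)) [133 152 159] 11
scene 215 (np.int64(331), np.int64(198)) [110 126 133] 11
scene 230 (np.int64(335), np.int64(200)) [101 117 124] 10
scene 245 (np.int64(338), np.int64(202)) [121 139 145] 10
scene 260 (np.int64(342), np.int64(203)) [111 126 131] 10
scene 275 (np.int64(346), np.int64(205)) [125 142 149] 10
top 95 (np.int64(260), np.int64(212)) [120 131 133] 9
top 110 (np.int64(263), np.int64(209)) [135 151 151] 7
top 125 (np.int64(265), np.int64(207)) [136 152 153] 7
top 140 (np.int64(268), np.int64(204)) [133 149 150] 8
top 155 (np.int64(270), np.int64(201)) [125 139 140] 8
top 170 (np.int64(273), np.int64(198)) [135 151 152] 8
top 185 (np.int64(275), np.int64(195)) [134 150 151] 8
top 200 (np.int64(278), np.int64(192)) [126 141 142] 8
top 215 (np.int64(280), np.int64(190)) [120 133 134] 8
top 230 (np.int64(282), np.int64(187)) [125 140 142] 8
top 245 (np.int64(285), np.int64(184)) [130 146 148] 8
top 260 (np.int64(287), np.int64(181)) [128 143 145] 8
top 275 (np.int64(290), np.int64(178)) [101 113 116] 9
```

Nothing has dropped after one turn, so I'm checking whether the feeder turned with the crank.

```bash
python3 - <<'E'
from h import *
im=ctrl.get_image('wrist'); cv2.imwrite('pics/w8.png',im); o=ctrl.get_obs(); c=cam('wrist')
# walnut (brownish saturated) blobs on lid in scene now and before
import glob
cs=cam('scene')
for f in ['pics/scene0.png',sorted(glob.glob('pics/scene_*.png'))[-1]]:
    s=cv2.imread(f); hsv=cv2.cvtColor(s,cv2.COLOR_BGR2HSV); r=s[120:180,240:310].astype(int); d=r[...,2]-r[...,0]
    m=((d>28)*255).astype(np.uint8); n,l,st,ce=cv2.connectedComponentsWithStats(m)
    print(f,[(st[i,4],(ce[i]+[240,120]).round(0).tolist(),toplane(cs,*(ce[i]+[240,120]),180)[:2].round(0).tolist()) for i in range(1,n) if st[i,4]>15])
a=cv2.imread('pics/scene0.png')[120:180,240:310].astype(int);b=s[120:180,240:310].astype(int)
D=np.abs(a-b).max(2)
print('\n'.join(''.join('#' if x>40 else ('+' if x>20 else '.') for x in row) for row in D[::2]))
E
```

```text
pics/scene0.png [(np.int32(1936), [269.0, 140.0], [428.0, 290.0]), (np.int32(117), [272.0, 152.0], [433.0, 240.0]), (np.int32(38), [289.0, 151.0], [490.0, 233.0]), (np.int32(27), [275.0, 170.0], [433.0, 163.0])]
pics/scene_1603.png [(np.int32(688), [298.0, 136.0], [531.0, 291.0]), (np.int32(480), [246.0, 146.0], [346.0, 280.0]), (np.int32(53), [288.0, 146.0], [488.0, 253.0]), (np.int32(49), [260.0, 153.0], [391.0, 241.0]), (np.int32(21), [277.0, 170.0], [439.0, 163.0])]
############################################..........................
##############################+##############.........................
############################+##############...........................
..+########################################...........................
.......#.#################################............................
..........###############+.##############.............................
...........############################...............................
...........##########################+................................
...........+##############....######.....................
[... 804 characters left out ...]
...#.....++++++++++++...............+++.+++++##+.............
.....#.......#..+++++++++++++.++++.......++...........................
...#######....+#.+++++......+####.++..+##.............................
..###########.............++++#+.++.....++............................
##############..........++####.++..+.....++...........................
###############..........+##+..+......................................
###############.......................................................
################........+....................+........................
################................+.....................................
###.###########.......................................................
```

```bash
python3 - <<'E'
from h import *
import glob
cs=cam('scene'); A=np.array([446.2,223.1])
a=cv2.imread('pics/scene0.png').astype(float); b=cv2.imread(sorted(glob.glob('pics/scene_*.png'))[-1]).astype(float)
f=lambda im: cv2.GaussianBlur(im,(0,0),1.0)
a=f(a);b=f(b)
print('ring r=52 z=180: ang: warm0 warm1')
for r in(45,58):
  for g in range(0,360,15):
    t=np.radians(g); u,v=proj(cs,[*(A+r*np.array([np.cos(t),np.sin(t)])),175]).round().astype(int)
    print(r,g,int(a[v,u,2]-a[v,u,0]),int(b[v,u,2]-b[v,u,0]), a[v,u].astype(int),b[v,u].astype(int))
w=cv2.imread('pics/w8.png'); c=cam('wrist'); g=cv2.cvtColor(w,cv2.COLOR_BGR2GRAY)
u,v=proj(c,(446.2,223.1,238)).astype(int); print('boss exp',u,v,ctrl.get_obs()['ee_pos'])
print('\n'.join(' '.join('%3d'%g[y,x] for x in range(u-60,u+61,4)) for y in range(v-60,v+61,6)))
E
```

```text
ring r=52 z=180: ang: warm0 warm1
45 0 22 7 [114 130 136] [126 136 133]
45 15 28 10 [111 130 140] [125 136 135]
45 30 27 29 [111 129 139] [118 137 148]
45 45 19 30 [113 127 132] [117 137 148]
45 60 11 18 [136 148 147] [127 143 146]
45 75 19 8 [154 171 173] [62 67 70]
45 90 21 9 [146 163 168] [54 59 64]
45 105 25 9 [160 180 185] [55 60 64]
45 120 23 8 [134 152 158] [53 58 62]
45 135 30 9 [125 146 155] [111 121 120]
45 150 26 17 [112 130 139] [121 136 139]
45 165 6 23 [120 130 127] [123 141 147]
45 180 6 10 [121 131 127] [128 140 138]
45 195 14 7 [142 157 157] [125 136 133]
45 210 14 11 [142 156 157] [138 151 150]
45 225 8 15 [119 128 127] [150 166 166]
45 240 14 11 [131 145 145] [140 154 152]
45 255 24 13 [120 139 144] [133 148 147]
45 270 11 17 [128 141 140] [132 148 149]
45 285 8 10 [122 133 131] [135 147 146]
45 300 10 7 [134 146 145] [127 138 135]
45 315 11 10 [134 145 145] [137 149 148]
45 330 8 11 [124 134 133] [142 154 154]
45 345 7 14 [120 129 127] [146 160 160]
58 0 19 9 [119 134 138] [132 143 141]
58 15 27 9 [111 129 139] [125 136 134]
58 30 26 30 [110 128 137] [117 137 148]
[... 2800 characters left out ...]
  19  18  11  16  10  16  18  20  16  14   9  11  13  19  14  42 159 185 183 184
 21  17  15  13  18  15  17  19  11  17  16  10  19   9  15  13  12  10  18  15  15  15   8  12   7  19  17   8  28  27  27
 31  33  35  33  35  30  37  32  35  34  36  30  34  28  34  32  30  36  33  31  35  32  35  35  30  38  34  35  36  70  70
 33  32  33  36  30  33  30  34  30  38  34  36  35  31  36  32  34  32  39  37  36  33  31  34  33  36  34  31  31  35  56
 43  40  38  35  37  37  40  36  39  38  37  39  36  37  37  33  38  34  42  38  39  38  36  39  40  36  36  38  37  58  84
 41  41  38  38  36  35  38  36  37  37  38  39  41  37  37  40  37  36  35  34  42  35  37  43  37  39  38  42  37  83  85
```

```bash
cat > ring.py <<'E'
from h import *
import glob,sys
cs=cam('scene'); A=np.array([446.2,223.1])
def ring(f,z=198):
    a=cv2.imread(f).astype(np.float32); g=np.radians(np.arange(0,360,3)); out=[]
    for r in(38,66,74):
        P=np.array([proj(cs,[*(A+r*np.array([np.cos(t),np.sin(t)])),z]) for t in g],np.float32)
        out.append(cv2.remap(a,P[None,:,0],P[None,:,1],cv2.INTER_LINEAR)[0].mean(1).astype(int))
    return out
if __name__=='__main__':
  for f in sys.argv[1:]:
    for z in(198,): 
        for q in ring(f,z): print(f[5:],' '.join(map(str,q)))
E
python3 ring.py pics/scene0.png $(ls pics/scene_*.png|tail -1)
```

```text
scene0.png 128 129 128 127 127 127 127 127 126 125 124 123 123 123 128 138 146 152 154 153 152 153 153 153 153 152 152 152 152 152 153 152 152 152 152 152 152 149 139 128 123 121 124 132 137 134 127 125 124 124 123 125 127 127 127 127 127 126 125 126 128 128 126 125 124 124 123 123 123 123 124 123 122 132 140 144 138 131 125 124 123 123 123 124 124 124 125 125 125 123 122 123 126 129 138 148 145 138 131 128 126 125 125 125 125 125 125 125 126 126 127 129 126 123 125 127 127 127 128 128
scene0.png 140 142 139 149 147 147 149 148 149 149 149 149 149 149 149 149 150 150 150 151 151 151 150 151 150 150 150 150 151 151 150 150 150 151 150 150 150 143 144 150 149 149 149 149 149 150 150 150 150 151 146 144 137 132 130 133 143 146 137 125 124 124 125 124 126 138 150 153 153 154 153 153 153 153 154 152 140 126 124 123 123 146 140 126 127 128 126 125 126 129 137 133 124 125 132 138 143 143 143 142 141 142 142 143 142 141 133 125 124 124 125 125 124 134 147 155 152 147 138 130
scene0.png 172 195 185 168 185 174 174 168 169 165 167 170 163 160 167 163 161 155 156 157 163 152 153 160 157 156 156
[... 1104 characters left out ...]
151 145 133 130 130 131 131 133 144 153 161 161 161 160 161 161 161 162 162 139 128 128 136 133 133 132 129 134 142 143 144 146 144 134 131 131 131 137 146 150 148 149 153 159 160 160 161 161 160 160 151 145 144 141 130 130
scene_1603.png 180 203 192 176 193 181 183 176 177 174 176 178 171 168 175 170 169 163 164 164 169 159 160 168 166 164 166 131 30 13 18 24 22 22 97 157 163 156 98 25 19 14 16 19 20 12 25 45 86 156 157 155 156 156 156 151 144 139 134 133 138 151 159 160 161 142 131 129 130 130 130 143 157 161 161 160 159 160 160 161 161 160 157 138 127 128 131 132 133 136 138 133 138 135 143 146 146 145 146 134 144 147 160 170 170 160 164 174 170 178 174 173 169 156 152 156 165 176 174 175
```

The star shows a shift of about +20° and all three walnuts are still in. I'll test with a small turn and compare.

Call:
{"name": "servo_tool", "arguments": {"plan": [[0.85,[-4,-5.4,0],0],[0.85,[-7.6,-11.3,0],0],[0.85,[-10.5,-17.5,0],0],[0.85,[-12.7,-23.9,0],0],[0.85,[-14.2,-30.5,0],0],[0.85,[-15,-37.2,0],0],[0.85,[-15,-37.2,0],0]]}}

```text
t: 16.72
ee_pos: [380.6, 228.8, 206.5]
orientation: [2.84, 1.342, 0.004]
ft_force: [4.2, -1.2, 3.1]
width: 21.4
grasp_force: 30.0
```

```bash
python3 - <<'E'
from h import *
o=ctrl.get_obs(); print(o['t'],o['ee_pos'],o['ft_force'])
cv2.imwrite('pics/scene_A.png',ctrl.get_image('scene'))
E
python3 ring.py pics/scene_A.png
```

```text
16.7167 [380.63746854 228.76193871 206.50253893] [ 4.22341898 -1.21439756  3.06811587]
scene_A.png 136 134 135 136 136 136 136 135 134 134 134 134 133 133 132 135 142 154 155 140 131 128 129 132 137 141 145 147 145 127 104 58 24 20 13 13 11 10 11 10 10 16 22 22 19 23 29 40 65 69 64 65 61 60 59 59 58 62 68 92 126 147 154 159 162 159 146 135 132 131 130 130 130 131 131 130 130 132 135 137 137 135 133 131 129 128 130 131 131 130 130 129 130 130 130 129 129 129 133 141 148 158 154 153 153 145 140 137 133 130 130 130 130 130 130 130 130 131 133 136
scene_A.png 138 145 146 156 151 145 141 135 140 142 142 145 147 156 157 156 156 156 156 157 157 157 156 155 148 25 10 10 21 29 32 31 32 31 31 31 32 31 32 31 31 38 93 81 43 32 23 18 17 18 17 17 18 19 20 19 16 32 52 53 127 133 134 143 149 138 131 130 130 130 130 136 151 160 161 160 160 160 160 161 161 163 142 129 129 141 137 133 132 131 130 133 142 143 144 143 138 130 130 130 135 143 149 149 148 149 153 158 161 160 160 160 160 156 145 137 137 134 130 131
scene_A.png 179 202 192 176 193 181 183 175 175 173 175 178 171 168 175 170 169 162 163 163 169 159 160 171 152 33 9 29 37 31 31 31 31 30 30 29 29 29 18 28 23 14 50 14 25 31 26 25 16 20 21 22 18 15 13 11 11 22 42 76 127 151 160 160 150 133 130 129 130 130 129 153 160 160 160 160 159 160 160 160 161 159 149 133 130 129 131 132 132 135 137 132 137 135 142 146 143 139 146 133 145 151 160 169 170 160 164 173 170 177 173 172 169 155 152 155 165 176 173 174
```

The star isn't following the crank. Checking where the boss is now.

```bash
python3 - <<'E'
from h import *
c=cam('wrist'); im=ctrl.get_image('wrist'); cv2.imwrite('pics/w9.png',im); g=cv2.cvtColor(im,cv2.COLOR_BGR2GRAY)
o=ctrl.get_obs(); print(o['ee_pos'])
print('boss if on shaft',proj(c,(446.2,223.1,238)),'knob',proj(c,(*o['ee_pos'][:2],250)))
print('    ',' '.join('%3d'%x for x in range(290,520,5)))
print('\n'.join('%3d: '%y+' '.join('%3d'%g[y,x] for x in range(290,520,5)) for y in range(120,300,6)))
E
```

```text
[380.63431286 228.89856658 206.44333209]
boss if on shaft [430.20830405 186.1029587 ] knob [314.46929294 270.2328256 ]
     290 295 300 305 310 315 320 325 330 335 340 345 350 355 360 365 370 375 380 385 390 395 400 405 410 415 420 425 430 435 440 445 450 455 460 465 470 475 480 485 490 495 500 505 510 515
120: 187 218 218 218 218 217 217 216 219 218 217 217 219 220 214 217 215 215 175 178 184 215 215 212 213 210 212 201 171 172 170 170 175 208 204 207 203 203 206 205 203 173 167 163 159 161
126: 218 218 219 217 217 216 217 220 218 216 218 217 216 218 213 215 215 213 177 177 183 215 210 213 212 192 209 172 171 171 179 175 182 184 182 184 178 179 180 195 193 180 162 193 188 158
132: 217 216 220 219 217 218 218 217 217 215 216 215 213 218 215 213 214 215 209 174 157 248 248 247 247 247 247 248 250 173 178 182 184 181 182 178 183 186 191 197 191 247 160 197 165 157
138: 218 184 205 219 217 217 216 218 217 215 216 216 215 213 216 215 214 215 212 250 248 248 248 247 248 248 253 248 168 183 244 188 186 186 186 187 185 202 203 196 224 218 163 196 178 177
144: 185 188 187 185 179 178 177 194
[... 4177 characters left out ...]
4  25  20  21  14  17  13  16  18  11  15  20   5  14  12  20  17  14  19  12  12  12  16  17  19  38 253 193 222 221 222 217 224 218
282:  12  17  50  26  55  77  79  70  21  54 114  17  17  23  28  19  43  11  13  16  12  23  17  14  11  16  15  14  19  14  12  16  15  17  10  15  16  16  15 108 217 221 220 219 215 225
288:  11  67 114 106  23  17  23  29 225 237 193  13   9  24  20  55  68  15  17  19  16  15  13  12  14  12  18  20  17  11  17  13  13  16  12  13  12  14  13  14  63  55 128  86  54  59
294:  12  99 116 120 114 114 110 236 236 236 247   5  15  23  28  54  86   7  19  17  17  15  17  17  13  18  20  17  14  15  18  13  10  15  16   7  17  13  15  16  12  64  54  58  58  61
```

The boss sits on the shaft and turned with the crank (diamond centred near (427,183)), but the star barely moved. I'll try the other direction, slowly.

```bash
cat > arc.py <<'E'
import numpy as np,sys
s,st,n=map(float,sys.argv[1:4]); b=np.radians(s); R=65
print([[round(float(R*(np.cos(x)-np.cos(b))),1),round(float(R*(np.sin(x)-np.sin(b))),1)] for x in np.radians(s+st*np.arange(1,n+1))])
E
python3 arc.py 176 -6 5; python3 arc.py 146 -6 5
```

```text
[[0.8, 6.8], [2.4, 13.4], [4.6, 19.8], [7.5, 26.0], [11.0, 31.8]]
[[4.1, 5.4], [8.7, 10.4], [13.9, 14.9], [19.4, 18.8], [25.4, 22.1]]
```

Call:
{"name": "servo_tool", "arguments": {"plan": [[0.85,[0.8,6.8,0],0],[0.85,[2.4,13.4,0],0],[0.85,[4.6,19.8,0],0],[0.85,[7.5,26,0],0],[0.85,[11,31.8,0],0]]}}

```text
t: 17.23
ee_pos: [391.2, 260.8, 206.3]
orientation: [2.84, 1.342, -0.0]
ft_force: [2.0, -3.4, 7.8]
width: 21.6
grasp_force: 30.1
```

```bash
python3 - <<'E'
from h import *
o=ctrl.get_obs(); print(o['t'],o['ee_pos'],o['ft_force'],o['moment'])
cv2.imwrite('pics/scene_B.png',ctrl.get_image('scene'))
E
python3 ring.py pics/scene_B.png|cut -d' ' -f60-121
```

```text
17.2333 [391.15724547 260.82720529 206.34315431] [ 1.99119932 -3.4342506   7.79328366] [-0.87962591 -0.63742655  0.01158774]
142 142 144 145 145 142 136 131 130 130 130 131 130 130 130 130 130 130 135 140 142 140 135 130 128 129 130 131 131 130 130 130 130 129 129 129 131 134 145 157 161 155 148 143 139 135 130 130 131 131 131 131 131 131 131 131 134 136 133 130 129 128
132 134 134 133 132 131 131 131 130 129 135 150 156 161 161 161 161 160 160 161 161 151 134 128 128 141 162 157 138 133 132 133 130 134 142 140 133 130 130 136 142 148 149 148 149 149 148 149 153 159 160 158 151 129 130 129 130 130 131 136 138 136
134 133 137 140 134 131 130 130 130 138 151 160 160 160 160 160 160 160 160 161 161 152 132 127 130 149 162 142 130 131 133 135 138 132 138 135 139 133 135 136 156 151 159 158 161 169 171 161 164 173 170 178 174 171 166 155 152 156 165 176 173 175
```

Call:
{"name": "servo_tool", "arguments": {"plan": [[0.85,[4.1,5.4,0],0],[0.85,[8.7,10.4,0],0],[0.85,[13.9,14.9,0],0],[0.85,[19.4,18.8,0],0],[0.85,[25.4,22.1,0],0]]}}

```text
t: 17.7
ee_pos: [411.3, 280.8, 204.8]
orientation: [2.841, 1.341, -0.02]
ft_force: [-14.9, -2.5, 14.4]
width: 21.5
grasp_force: 30.1
```

```bash
python3 - <<'E'
from h import *
o=ctrl.get_obs(); print(o['t'],o['ee_pos'],o['ft_force'],o['moment'])
cv2.imwrite('pics/scene_C.png',ctrl.get_image('scene'))
E
python3 ring.py pics/scene_C.png|cut -d' ' -f60-121;python3 ring.py pics/scene_A.png|cut -d' ' -f60-121
```

```text
17.7 [411.33212308 280.79555813 204.83276694] [-14.90917661  -2.51640877  14.43405677] [-1.06214913  2.56962056  0.00865119]
143 144 146 144 139 134 132 131 131 130 131 131 130 129 129 131 136 142 147 150 150 141 131 129 129 131 130 130 130 130 131 131 131 130 130 131 138 146 154 161 159 149 138 130 130 131 131 131 131 131 131 132 132 132 133 135 131 126 129 132 133 133
131 134 138 133 131 130 131 130 128 146 160 162 161 160 160 161 160 161 162 159 144 130 129 128 146 162 163 157 138 133 132 132 130 134 141 134 129 131 140 149 149 149 149 149 148 149 148 149 154 159 150 138 130 131 131 131 131 138 151 157 146 137
133 132 132 130 130 132 133 129 144 154 160 160 160 160 160 160 160 160 160 159 141 129 128 131 155 161 162 141 131 132 133 136 138 134 137 133 138 134 144 153 162 151 159 158 161 169 170 161 165 174 171 168 156 159 162 155 152 156 166 176 173 175
68 92 126 147 154 159 162 159 146 135 132 131 130 130 130 131 131 130 130 132 135 137 137 135 133 131 129 128 130 131 131 130 130 129 130 130 130 129 129 129 133 141 148 158 154 153 153 145 140 137 133 130 130 130 130 130 130 130 130 131 133 136
52 53 127 133 134 143 149 138 131 130 130 130 130 136 151 160 161 160 160 160 160 161 161 163 142 129 129 141 137 133 132 131 130 133 142 143 144 143 138 130 130 130 135 143 149 149 148 149 153 158 161 160 160 160 160 156 145 137 137 134 130 131
42 76 127 151 160 160 150 133 130 129 130 130 129 153 160 160 160 160 159 160 160 160 161 159 149 133 130 129 131 132 132 135 137 132 137 135 142 146 143 139 146 133 145 151 160 169 170 160 164 173 170 177 173 172 169 155 152 155 165 176 173 174
```

Clockwise, the star does follow. I'll hold still to separate static load from motion.

Call:
{"name": "servo_tool", "arguments": {"plan": [[0.85,[0,0,1],0],[0.85,[0,0,1],0],[0.85,[0,0,1],0],[0.85,[0,0,1],0]]}}

```text
t: 18.08
ee_pos: [412.0, 281.2, 205.5]
orientation: [-2.841, -1.341, 0.016]
ft_force: [-9.0, -3.4, 7.4]
width: 21.5
grasp_force: 30.0
```

```bash
python3 - <<'E'
from h import *
o=ctrl.get_obs(); print(o['t'],o['ee_pos'],o['ft_force'],o['moment'])
cv2.imwrite('pics/scene_D.png',ctrl.get_image('scene'))
E
python3 ring.py pics/scene_D.png|cut -d' ' -f60-121; python3 arc.py 116 -6 10; python3 arc.py 56 -6 10
```

```text
18.0833 [412.00881557 281.22362983 205.50140524] [-8.990399   -3.37988033  7.40143433] [-6.55441055e-01  1.68623478e+00  1.04180730e-03]
143 143 145 144 139 134 132 131 130 130 130 130 130 130 130 132 135 137 143 144 141 135 130 129 129 130 130 130 130 130 131 131 131 130 129 130 138 151 158 161 160 150 139 132 132 133 131 131 130 131 131 132 132 132 132 132 131 129 129 129 131 134
131 134 137 132 131 131 131 130 129 141 151 160 161 161 160 160 161 161 161 159 143 131 129 129 138 161 162 157 138 132 132 132 130 134 141 135 131 132 139 146 149 148 148 149 149 148 148 149 154 159 150 137 129 130 131 130 130 135 146 157 146 137
133 131 131 130 131 132 133 129 142 156 160 161 160 161 160 160 160 160 161 162 143 127 127 130 151 161 162 141 130 132 134 136 138 133 138 135 138 133 140 153 162 152 159 158 161 169 171 161 164 174 171 172 158 159 163 155 152 156 165 176 173 175
[[6.3, 2.7], [12.8, 4.6], [19.4, 5.9], [26.2, 6.5], [33.0, 6.4], [39.8, 5.6], [46.4, 4.1], [52.8, 1.8], [59.0, -1.0], [64.8, -4.5]]
[[5.4, -4.1], [10.4, -8.7], [14.9, -13.9], [18.8, -19.4], [22.1, -25.4], [24.7, -31.7], [26.7, -38.2], [28.0, -44.8], [28.6, -51.6], [28.5, -58.4]]
```

Call:
{"name": "servo_tool", "arguments": {"plan": [[0.85,[6.3,2.7,1],0],[0.85,[12.8,4.6,1],0],[0.85,[19.4,5.9,1],0],[0.85,[26.2,6.5,1],0],[0.85,[33,6.4,1],0],[0.85,[33,6.4,1],0],[0.85,[33,6.4,1],0]]}}

```text
t: 18.72
ee_pos: [448.9, 290.0, 207.4]
orientation: [-2.84, -1.34, 0.002]
ft_force: [1.0, 5.1, -2.1]
width: 21.0
grasp_force: 29.9
```

```bash
python3 - <<'E'
from h import *
o=ctrl.get_obs(); print(o['t'],o['ee_pos'],o['ft_force'],o['moment'])
cv2.imwrite('pics/scene_E.png',ctrl.get_image('scene'))
d=o['ee_pos'][:2]-[445.8,225.2]; print(np.hypot(*d),np.degrees(np.arctan2(d[1],d[0])))
E
python3 ring.py pics/scene_E.png|cut -d' ' -f60-121
```

```text
18.7167 [448.92562783 290.0359336  207.38462701] [ 0.97022312  5.13508467 -2.11526756] [1.10455174e+00 6.91578279e-02 9.35192447e-04]
64.91123042163908 87.24000669630415
142 144 148 147 142 137 133 131 131 131 131 131 131 131 130 131 133 135 141 145 144 137 131 130 130 130 131 131 131 131 131 130 130 130 129 129 132 138 146 157 159 152 144 139 136 133 131 131 131 131 132 132 132 132 131 130 131 132 131 130 131 132
131 135 132 134 132 131 131 130 130 138 149 160 161 161 161 161 161 161 161 161 154 136 129 129 131 154 163 157 138 133 133 132 130 134 142 136 131 130 134 141 149 149 149 149 149 149 148 149 154 160 160 147 129 130 130 130 131 133 139 151 146 137
133 130 131 133 131 131 131 130 135 151 160 161 161 161 160 160 159 160 160 161 158 134 127 129 145 161 162 142 131 133 133 135 137 133 138 135 137 134 138 148 161 150 159 158 161 169 171 161 165 173 172 177 164 161 163 155 153 156 166 176 174 174
```

The star only moves within a small band and then the crank slips, so the knob drive isn't holding. I'll regrip the boss, press it home and twist it directly, reading the torque.

Call:
{"name": "servo_tool", "arguments": {"plan": [[0.5,[0,0,0],0],[0.5,[0,0,0],0],[0.5,[0,0,0],0],[0.5,[0,0,25],0],[0.5,[0,0,52],7],[0.5,[-1,-30,52],14],[0.5,[-2,-60,52],21],[0.5,[-3,-65,52],28],[0.5,[-3,-65,52],35],[0.5,[-3,-65,52],36]]}}

```text
t: 19.6
ee_pos: [446.4, 223.1, 259.9]
orientation: [-2.284, -2.157, 0.001]
ft_force: [0.3, 0.5, 0.3]
width: 43.9
grasp_force: 0.0
```

```bash
python3 - <<'E'
from h import *
o=ctrl.get_obs(); c=cam('wrist'); im=ctrl.get_image('wrist'); cv2.imwrite('pics/w10.png',im); print(o['t'],o['ee_pos'],o['width'])
s=ctrl.get_image('scene'); cv2.imwrite('pics/scene_F.png',s)
g=cv2.cvtColor(im,cv2.COLOR_BGR2GRAY)
for z in(238,250): print(z,[proj(c,(446.2+dx,223.1+dy,z)).round() for dx,dy in((14,0),(-14,0),(0,14),(0,-14))])
print('    ',' '.join('%3d'%x for x in range(240,400,4)))
print('\n'.join('%3d: '%y+' '.join('%3d'%g[y,x] for x in range(240,400,4)) for y in range(190,300,4)))
E
```

```text
19.6 [446.40876223 223.11587861 259.9192604 ] 43.94293549144709
238 [array([336., 222.]), array([293., 224.]), array([314., 202.]), array([316., 243.])]
250 [array([337., 228.]), array([292., 230.]), array([313., 207.]), array([316., 250.])]
     240 244 248 252 256 260 264 268 272 276 280 284 288 292 296 300 304 308 312 316 320 324 328 332 336 340 344 348 352 356 360 364 368 372 376 380 384 388 392 396
190: 182 182 185 181 183 191 188 189 193 193 198 200 134  89  80 145 110  87  85  86  89  80 144 140 140 144 140 208 217 212 203 206 225 224 226 224 224 224 223 222
194: 180 180 184 185 184 182 185 183 183 187 185 159 145  79  65  65  61  64  73  67  66  68  64  60 143 119 133 191 187 189 186 189 188 187 185 187 186 186 186 188
198: 185 185 189 187 185 185 185 187 183 183 188 138 143 141  66  63  63  69  67  63  65  65  62  61 128  87  83 175 188 187 187 186 189 188 188 186 187 188 186 186
202: 209 209 207 208 207 202 201 203 197 199 194 145 142 143  79  73  75  76  78  71  74  77  78  73 111  83  92 135 198 195 194 193 192 192 194 193 193 194 191 188
206: 219 218 218 217 221 221 222 
[... 3226 characters left out ...]
 214  42  15   9  20   9  30  22  20  27
286:  30  24  28  18   9  15  11   7 221 220 206 208 208 208 207 207 210 209 209 210 207 213 209 208 209 208 206 206 203 227 239 164   1  17  15  12  22  26  27  29
290:  27  32  25  24  12  16   9  14 206 220 236 241 222 205 209 207 209 207 208 210 212 210 209 207 206 207 232 241 235 218 197 248   8  12  18  16  21  26  30  27
294:  29  29  25  19  12  14   9   3 163 206 203 198 221 238 239 243 240 240 224 229 233 237 242 241 241 231 213 200 201 236 252 247   7  14  11  18  23  24  24  25
298:  32  33  32  29  29  36  31  28  37  28  30  31  32  32  33  33  34  33  34  35  36  33  29  29  26  29  31  30  37  40  22  42  27  31  36  30  33  33  34  31
```

The boss is seated: its edges match a top at z=238, and its yaw is aligned. Gripping the boss and test-twisting anticlockwise.

Call:
{"name": "servo_tool", "arguments": {"plan": [[0.5,[-0.5,1,-30],0],[0.5,[-0.5,1,-55],0],[0.5,[-0.5,1,-62],0],[0.5,[-0.5,1,-62],0],[0.75,[-0.5,1,-62],0],[0.75,[-0.5,1,-62],0],[0.75,[-0.5,1,-62],0],[0.75,[-0.5,1,-62],0]]}}

```text
t: 20.37
ee_pos: [444.9, 225.7, 199.1]
orientation: [-2.287, -2.15, 0.002]
ft_force: [-8.2, 1.9, 5.9]
width: 27.9
grasp_force: 30.0
```

Call:
{"name": "servo_tool", "arguments": {"plan": [[0.75,[0,0,-1],6],[0.75,[0,0,-1],12],[0.75,[0,0,-1],18],[0.75,[0,0,-1],24],[0.75,[0,0,-1],30],[0.75,[0,0,-1],36],[0.75,[0,0,-1],42],[0.75,[0,0,-1],42]]}}

```text
t: 21.03
ee_pos: [443.4, 225.3, 199.0]
orientation: [-1.356, -2.828, 0.003]
ft_force: [-16.6, -0.3, 17.8]
width: 27.8
grasp_force: 30.0
```

```bash
cat > st.py <<'E'
from h import *
import sys
o=ctrl.get_obs(); print(o['t'],o['ee_pos'].round(1),o['ft_force'].round(1),o['moment'].round(3),o['width'].round(1),'q6',o['qpos'][5].round(2))
R=cv2.Rodrigues(np.array(o['orientation']))[0]; print('yaw',np.degrees(np.arctan2(R[1,1],R[0,1])))
im=ctrl.get_image('scene'); cv2.imwrite(f'pics/scene_{sys.argv[1]}.png',im)
E
python3 st.py G; python3 ring.py pics/scene_F.png|cut -d' ' -f60-121;python3 ring.py pics/scene_G.png|cut -d' ' -f60-121
```

```text
143 144 148 148 142 137 134 131 131 131 131 131 131 131 131 132 134 136 142 146 145 139 132 130 129 130 131 131 131 131 130 130 130 130 130 129 132 137 147 158 160 153 144 138 136 133 131 131 132 132 132 132 132 132 131 131 132 133 132 130 131 132
132 135 133 133 132 131 131 130 130 138 150 161 161 161 161 161 161 161 161 161 154 136 130 129 131 155 162 157 138 132 133 133 130 134 142 136 131 130 133 141 149 149 149 149 150 150 149 149 154 160 161 148 130 130 130 131 131 133 140 151 146 139
133 131 131 133 131 132 131 130 134 151 160 161 161 161 160 161 160 160 160 161 158 135 129 130 147 163 165 143 132 133 133 135 138 133 139 136 138 133 138 148 161 151 159 158 162 169 171 161 165 173 172 179 164 158 167 156 149 156 166 177 174 174Traceback (most recent call last):
  File "st.py", line 3, in <module>
    o=ctrl.get_obs(); print(o['t'],o['ee_pos'].round(1),o['ft_force'].round(1),o['moment'].round(3),o['width'].round(1),'q6',o['qpos'][5].round(2))
                                                                                                    ^^^^^^^^^^^^^^^^
AttributeError: 'float' object has no attribute 'round'
[ WARN:0@0.262] global loadsave.cpp:275 findDecoder imread_('pics/scene_G.png'): can't open/read file: check file path/integrity
Traceback (most recent call last):
  File "ring.py", line 13, in <module>
    for q in ring(f,z): print(f[5:],' '.join(map(str,q)))
             ~~~~^^^^^
  File "ring.py", line 5, in ring
    a=cv2.imread(f).astype(np.float32); g=np.radians(np.arange(0,360,3)); out=[]
      ^^^^^^^^^^^^^^^^^^^^
AttributeError: 'NoneType' object has no attribute 'astype'
```

```bash
sed -i "s/o\['width'\].round(1)/round(o['width'],1)/" st.py; python3 st.py G; python3 ring.py pics/scene_G.png|cut -d' ' -f60-121
```

```text
21.0333 [443.4 225.3 199. ] [-16.6  -0.3  17.8] [-0.016  3.085 -0.094] 27.8 q6 -0.23
yaw 38.76020188999156
141 144 148 153 156 160 162 160 148 138 133 131 131 131 131 132 132 131 131 132 134 135 136 135 134 132 130 129 131 131 131 130 130 131 131 131 132 132 131 130 134 142 151 161 158 156 154 147 142 138 134 131 131 131 131 130 130 131 131 131 133 135
133 135 133 133 137 145 151 142 132 131 131 132 132 136 148 160 162 162 162 161 162 161 162 164 154 133 130 132 137 134 133 132 130 134 143 144 145 145 140 133 132 131 134 140 147 150 149 149 154 159 161 161 161 161 161 161 150 141 138 135 132 132
133 132 138 151 160 161 156 137 131 130 130 130 130 151 161 162 161 161 161 162 162 162 163 163 158 136 128 129 131 133 133 136 138 134 139 136 144 146 146 143 147 134 145 151 161 170 171 161 165 174 171 178 174 174 169 156 153 157 166 177 174 175
```

Twisting 42° moved the star 14° at about 0.09 N m, so the drive works. Continuing, with a small recentre.

Call:
{"name": "servo_tool", "arguments": {"plan": [[0.75,[-1,0,0.5],6],[0.75,[-2,0,0.5],12],[0.75,[-2,0,0.5],18],[0.75,[-2,0,0.5],24],[0.75,[-2,0,0.5],30],[0.75,[-2,0,0.5],36],[0.75,[-2,0,0.5],36]]}}

```text
t: 21.67
ee_pos: [442.4, 224.2, 199.0]
orientation: [-0.416, -3.11, 0.003]
ft_force: [-11.3, -5.8, 13.7]
width: 28.0
grasp_force: 29.9
```

```bash
python3 st.py H; python3 ring.py pics/scene_H.png|cut -d' ' -f60-121
```

```text
21.6667 [442.4 224.2 199. ] [-11.3  -5.8  13.7] [-0.882  1.963 -0.147] 28.0 q6 -0.86
yaw 74.76451777265474
14 43 88 123 146 159 162 159 147 137 133 131 130 130 130 130 131 131 130 131 133 134 135 134 133 133 130 129 130 131 131 130 130 129 129 129 130 130 130 130 133 141 149 159 157 155 154 146 141 139 134 130 130 131 131 131 130 130 130 131 133 134
133 135 134 133 136 144 151 145 132 131 131 131 130 134 144 153 160 161 161 161 161 161 161 163 155 135 128 131 136 133 132 131 130 133 141 142 144 145 141 132 131 130 132 140 148 149 148 148 153 159 161 160 160 160 161 160 150 140 137 137 131 131
133 131 138 150 159 160 161 141 131 129 130 130 129 147 160 161 160 161 160 161 161 162 162 162 158 137 129 130 133 134 136 138 140 134 139 134 142 145 146 142 146 133 144 148 160 169 170 161 164 173 170 176 173 173 169 155 152 156 165 176 173 174
```

The crank turned 36° with almost no torque and the star stayed put, so the socket may not be truly engaged. I'll lift it off and look at the shaft directly.

Call:
{"name": "servo_tool", "arguments": {"plan": [[0.75,[0,0,10],0],[0.75,[0,0,35],0],[0.75,[0,0,60],0],[0.75,[20,-5,62],0],[0.75,[45,-12,62],0],[0.75,[60,-16,62],0],[0.75,[60,-16,62],0],[0.75,[60,-16,62],0]]}}

```text
t: 22.38
ee_pos: [505.0, 209.0, 260.3]
orientation: [0.425, 3.112, 0.001]
ft_force: [-0.0, -0.2, 0.4]
width: 21.8
grasp_force: 0.0
```

```bash
python3 - <<'E'
from h import *
o=ctrl.get_obs(); c=cam('wrist'); im=ctrl.get_image('wrist'); cv2.imwrite('pics/w11.png',im); print(o['t'],o['ee_pos'],o['width'],o['grasp_force'],o['ft_force'])
np.save('c11.npy',np.array(c,dtype=object),allow_pickle=True)
R=cv2.Rodrigues(np.array(o['orientation']))[0]; print('yaw',np.degrees(np.arctan2(R[1,1],R[0,1])))
g=cv2.cvtColor(im,cv2.COLOR_BGR2GRAY); u,v=proj(c,(446.2,223.1,228)).astype(int); print(u,v)
x0=max(u-36,0);y0=max(v-36,0); 
print('    ',' '.join('%3d'%x for x in range(x0,u+37,2)))
print('\n'.join('%3d: '%y+' '.join('%3d'%g[y,x] for x in range(x0,u+37,2)) for y in range(y0,v+37,2)))
print('boss col',[(y,int(g[y,308:328].mean())) for y in range(190,300,3)])
for y in (250,262,275): print('row',y,[(x,int(g[y-2:y+3,x].mean())) for x in range(276,364,3)])
E
```

```text
22.3833 [505.04579799 209.03457003 260.32820707] 21.826609977246008 0.0 [-0.00669892 -0.1597172   0.44533183]
yaw 74.44163209668075
314 124
     278 280 282 284 286 288 290 292 294 296 298 300 302 304 306 308 310 312 314 316 318 320 322 324 326 328 330 332 334 336 338 340 342 344 346 348 350
 88: 222 222 222 221 222 226 222 225 224 222 194 168 125  76  85  83  86  85  82  87  88  90 139 232 152 222 218 224 226 204 195 195 214 225 225 225 225
 90: 224 223 224 222 223 224 223 224 228 216 162 137 116  78  82  90  87  89  86  87  92  87  86 172  75 243 244 230 212 192 192 201 227 225 224 225 223
 92: 223 223 223 222 223 221 225 222 191 145 138 141 115  78  84  86  86  88  83  84  89  90  83  77  66 157 233 246 247 199 192 222 226 224 225 224 225
 94: 225 223 221 224 223 223 209 241 221 132 138 140 112  83  83  88  88  86  86  85  84  88  84  85  69  89 178 219 250 251 229 225 225 225 224 225 225
 96: 224 223 222 221 222 219 249 251 227 129 140 141 114  81  86  85  90  87  86  89  89  92  84  92  75  90  83 152 251 250 249 227 225 225 225 225 225
 98: 223 220 223 220 222 238 251 249 253 2
[... 5664 characters left out ...]
w 262 [(276, 26), (279, 24), (282, 27), (285, 25), (288, 16), (291, 11), (294, 9), (297, 164), (300, 239), (303, 238), (306, 238), (309, 238), (312, 238), (315, 237), (318, 238), (321, 238), (324, 238), (327, 238), (330, 238), (333, 238), (336, 239), (339, 135), (342, 9), (345, 10), (348, 19), (351, 24), (354, 26), (357, 25), (360, 25), (363, 25)]
row 275 [(276, 23), (279, 23), (282, 25), (285, 20), (288, 9), (291, 10), (294, 2), (297, 233), (300, 238), (303, 238), (306, 238), (309, 238), (312, 238), (315, 237), (318, 237), (321, 238), (324, 238), (327, 238), (330, 238), (333, 238), (336, 238), (339, 221), (342, 4), (345, 10), (348, 12), (351, 20), (354, 23), (357, 24), (360, 26), (363, 27)]
```

The fingers slid off and the crank stayed seated at 165°. I'll map the walnuts and vanes from the wrist pictures, before (w6) and now (w11).

```bash
cat > polar.py <<'E'
from h import *
def polar(imf,c,z=185):
    im=cv2.GaussianBlur(cv2.imread(imf),(0,0),1.2).astype(np.float32)
    for g in range(0,360,6):
        t=np.radians(g); r=np.arange(26,90,4)
        P=np.array([proj(c,[446.2+q*np.cos(t),223.1+q*np.sin(t),z]) for q in r],np.float32)
        S=cv2.remap(im,P[None,:,0],P[None,:,1],cv2.INTER_LINEAR,borderValue=(0,0,0))[0]
        ok=(P[:,0]>0)&(P[:,0]<639)&(P[:,1]>0)&(P[:,1]<225)
        print('%3d'%g,' '.join(('%3d/%-2d'%(s.mean(),s[2]-s[0]) if k else '  .   ') for s,k in zip(S,ok)))
E
python3 - <<'E'
from polar import *
for f,c in(('w6','c6'),('w11','c11')): print(f); polar(f'pics/{f}.png',np.load(c+'.npy',allow_pickle=True))
E
```

```text
w6
  0 241/6  193/-5 181/9  182/13 184/14 181/14 183/17 184/19 182/18 209/8  214/5  178/1  199/7  198/10 237/2  220/8 
  6 242/5  184/6  183/11 184/13 182/14 183/15 186/20 183/17 185/18 180/16 199/11 184/1  201/6  199/8  240/1  223/6 
 12 233/10 181/7  184/13 185/14 186/16 182/14 177/9  186/19 187/22 187/21 182/18 182/0  201/5  199/8  240/1  229/7 
 18 226/12 182/8  185/12 185/14 183/12 184/14 189/19 188/18 185/15 188/22 182/17 184/3  202/3  199/7  240/1  221/6 
 24 239/6  183/6  184/11 185/12 185/15 189/16 189/17 184/15 180/12 186/18 186/17 182/-1 202/2  201/5  240/0  225/4 
 30 242/5  197/2  183/9  184/11 186/13 188/16 188/16 187/16 186/16 181/12 206/6  182/-3 202/1  200/4  241/0    .   
 36 241/5  217/-2 186/7  184/9  184/10 186/13 187/16 186/15 187/13 216/0  218/1  181/-3 203/0  201/1    .      .   
 42 242/5  213/-5 214/-3 207/0  196/3  192/4  205/3  219/0  219/0  219/-1 218/0  184/-3 203/0  201/3    .      .   
 48 241/4  192/-11 191/-8 192/-9 192/-8 193/-9 194/-7 193/-6 195/-6 196/-5 195/-5 187/-5 202/0  201/2    .      .   
 54 241/5  217/-3 218/-2 218/-2 218/-3 219/-3 218/0 
[... 12124 characters left out ...]
 193/12
324 131/24 219/0  220/0  219/2  218/1  215/2  211/3  198/1  196/0  195/1  191/2  180/3  181/4  184/5  230/2  188/13
330 132/25 209/-3 202/-4 199/-4 198/-3 201/-1 206/0  202/2  199/3  198/1  196/2  181/3  202/6  205/6  237/2    .   
336 132/24 200/-5 206/-3 213/0  207/0  200/-1 199/-1 198/0  197/1  197/1  194/3  178/2  180/2  178/3  221/1    .   
342 133/24 211/-3 205/-4 201/-3 200/-2 199/-1 199/-2 198/1  200/1  209/5  208/6  182/2  183/2  192/4    .      .   
348 131/25 202/-4 202/-5 201/-4 201/-1 201/0  208/2  216/5  215/6  215/7  207/6  182/3  207/6  204/10   .      .   
354 133/24 202/-5 202/-4 202/-4 207/0  218/3  217/5  217/6  215/5  215/7  209/6  183/3  202/9  203/10 237/3    .
```

```bash
python3 - <<'E'
from h import *
cs=cam('scene')
cv2.imwrite('pics/scene_I.png',ctrl.get_image('scene'))
def blobs(f,c,z,thr,lim):
    im=cv2.GaussianBlur(cv2.imread(f),(0,0),1.0).astype(int); d=im[...,2]-im[...,0]
    M=np.zeros(d.shape,np.uint8); poly=np.array([proj(c,[446.2+72*np.cos(t),223.1+72*np.sin(t),190]) for t in np.linspace(0,6.28,40)]).astype(np.int32)
    cv2.fillPoly(M,[poly],255); m=((d>thr)&(M>0)&(im.mean(2)>100)).astype(np.uint8)*255
    n,l,st,ce=cv2.connectedComponentsWithStats(m)
    return [(int(st[i,4]),st[i,:4].tolist(),ce[i].round(1)) for i in range(1,n) if st[i,4]>lim]
print('scene0'); [print(b) for b in blobs('pics/scene0.png',cs,0,20,15)]
print('sceneI'); [print(b) for b in blobs('pics/scene_I.png',cs,0,22,15)]
for f,cc in(('w6','c6'),('w11','c11')):
    c=np.load(cc+'.npy',allow_pickle=True); print(f)
    for b in blobs(f'pics/{f}.png',c,0,12,150): print(b)
E
```

```text
scene0
(275, [260, 145, 36, 13], array([277.8, 150.7]))
(35, [271, 167, 9, 5], array([274.6, 169.3]))
sceneI
(64, [283, 144, 12, 7], array([287.8, 147.1]))
(46, [256, 151, 9, 7], array([260.1, 154.1]))
(21, [275, 168, 6, 4], array([277.6, 169.7]))
w6
(2065, [333, 27, 52, 59], array([360.3,  53.7]))
(1518, [235, 89, 44, 45], array([256.2, 111.2]))
(1090, [302, 98, 38, 39], array([320. , 116.3]))
(747, [332, 157, 31, 31], array([346.9, 171.6]))
w11
(2078, [303, 20, 51, 77], array([327.2,  50.7]))
(1251, [279, 89, 72, 71], array([315.5, 130.8]))
(812, [234, 122, 32, 33], array([249.9, 138.2]))
(2074, [342, 143, 53, 53], array([367.2, 168.8]))
```

```bash
python3 - <<'E'
from h import *
for f,pts in(('c6',[('L',360.3,55.5,51),('M',256.2,111.2,44),('S',346.9,171.6,31)]),('c11',[('L',367.2,168.8,52),('S',249.9,138.2,32)])):
    c=np.load(f+'.npy',allow_pickle=True); cc=-c[3].T@c[4]
    for n,u,v,d in pts:
        for z in(155,170):
            p=toplane(c,u,v,z)[:2]-[446.2,223.1]; print(f,n,z,'r',np.hypot(*p).round(1),'ang',np.degrees(np.arctan2(p[1],p[0])).round(1)%360)
for k in 'B C E F G'.split(): print(k,end=' ')
E
python3 - <<'E'
import sys; sys.path.insert(0,'.')
import os; os.chdir('.')
from ring import *
# fit vane phase mod 60 from the scene: correlate each later picture with rotations of ring of reference H at visible angles
import numpy as np
ref=[q.astype(float) for q in ring('pics/scene_I.png')]
print(len(ref))
E
```

```text
c6 L 155 r 57.2 ang 15.6
c6 L 170 r 54.3 ang 15.7
c6 M 155 r 53.3 ang 136.5
c6 M 170 r 50.6 ang 136.4
c6 S 155 r 53.3 ang 257.2
c6 S 170 r 50.4 ang 257.2
c11 L 155 r 60.8 ang 33.1
c11 L 170 r 57.5 ang 33.5
c11 S 155 r 57.5 ang 268.2
c11 S 170 r 54.3 ang 267.8
B C E F G 3
```

Findings: the vanes have 15° of free play, which equals the slack of the large walnut's pocket, so the large walnut is wedged at about 33° after my quick first turn. I'll take the knob again and push it back clockwise.

```bash
python3 arc.py 165 -12 10; python3 arc.py 45 -12 10; python3 arc.py 285 -12 10
```

```text
[[4.9, 12.7], [12.3, 24.1], [21.9, 33.7], [33.3, 41.1], [46.0, 46.0], [59.4, 48.1], [73.0, 47.4], [86.1, 43.9], [98.2, 37.7], [108.7, 29.1]]
[[8.6, -10.6], [14.7, -22.7], [18.2, -35.8], [18.9, -49.4], [16.8, -62.8], [12.0, -75.5], [4.6, -86.9], [-5.1, -96.5], [-16.5, -103.9], [-29.1, -108.7]]
[[-13.4, -2.1], [-27.0, -1.4], [-40.1, 2.1], [-52.2, 8.3], [-62.8, 16.8], [-71.3, 27.4], [-77.5, 39.5], [-81.0, 52.6], [-81.7, 66.2], [-79.6, 79.6]]
```

Call:
{"name": "servo_tool", "arguments": {"plan": [[0.5,[-20,5,0],0],[0.5,[-55,14,0],0],[0.5,[-90,23,0],0],[0.5,[-125,32,0],0],[0.5,[-125,32,0],0],[0.5,[-125,32,-20],0],[0.5,[-125,32,-40],0],[0.5,[-125,32,-53],0],[0.85,[-125,32,-53],0],[0.85,[-125,32,-53],0]]}}

```text
t: 23.32
ee_pos: [378.9, 241.0, 206.5]
orientation: [-0.422, -3.112, 0.001]
ft_force: [0.6, -0.1, -0.3]
width: 34.0
grasp_force: 0.0
```

Call:
{"name": "servo_tool", "arguments": {"plan": [[0.85,[0,0,0],0],[0.85,[0,0,0],0],[0.85,[0,0,0],0]]}}

```text
t: 23.57
ee_pos: [380.0, 241.5, 207.4]
orientation: [0.423, 3.112, 0.002]
ft_force: [-0.1, -0.1, 0.2]
width: 21.0
grasp_force: 30.0
```

Call:
{"name": "servo_tool", "arguments": {"plan": [[0.85,[4.9,12.7,0],0],[0.85,[12.3,24.1,0],0],[0.85,[21.9,33.7,0],0],[0.85,[33.3,41.1,0],0],[0.85,[46,46,0],0],[0.85,[59.4,48.1,0],0],[0.85,[73,47.4,0],0],[0.85,[86.1,43.9,0],0],[0.85,[98.2,37.7,0],0],[0.85,[108.7,29.1,0],0]]}}

```text
t: 24.4
ee_pos: [488.8, 270.5, 206.4]
orientation: [-0.422, -3.112, 0.001]
ft_force: [-6.5, -1.0, 5.2]
width: 21.4
grasp_force: 30.0
```

```bash
cat > vane.py <<'E'
from ring import *
# template: ring brightness of vanes from picture I (phase 21 deg), matched mod 60 on angles 195-350
def walnuts(f):
    im=cv2.GaussianBlur(cv2.imread(f),(0,0),1.0).astype(int); d=im[...,2]-im[...,0]
    M=np.zeros(d.shape,np.uint8); cv2.fillPoly(M,[np.array([proj(cs,[446.2+72*np.cos(t),223.1+72*np.sin(t),190]) for t in np.linspace(0,6.28,40)]).astype(np.int32)],255)
    n,l,st,ce=cv2.connectedComponentsWithStats(((d>22)&(M>0)&(im.mean(2)>100)).astype(np.uint8)*255)
    return [(int(st[i,4]),ce[i].round(1).tolist()) for i in range(1,n) if st[i,4]>9]
for f in sys.argv[1:]:
    q=ring('pics/scene_%s.png'%f); print(f,walnuts('pics/scene_%s.png'%f)); print('  66:',' '.join(map(str,q[1][58:])))
E
python3 st.py J; python3 vane.py 1603 A C E G I J
```

```text
24.4 [488.8 270.5 206.4] [-6.5 -1.   5.2] [-0.252  1.249 -0.025] 21.4 q6 -0.82
yaw 74.55473995128798
1603 [(100, [286.3, 147.3]), (64, [260.1, 153.2]), (22, [277.8, 169.7])]
  66: 131 133 134 132 134 143 151 145 133 130 130 131 131 133 144 153 161 161 161 160 161 161 161 162 162 139 128 128 136 133 133 132 129 134 142 143 144 146 144 134 131 131 131 137 146 150 148 149 153 159 160 160 161 161 160 160 151 145 144 141 130 130
A [(137, [284.3, 147.5]), (21, [260.5, 155.6]), (22, [277.5, 169.6])]
  66: 52 53 127 133 134 143 149 138 131 130 130 130 130 136 151 160 161 160 160 160 160 161 161 163 142 129 129 141 137 133 132 131 130 133 142 143 144 143 138 130 130 130 135 143 149 149 148 149 153 158 161 160 160 160 160 156 145 137 137 134 130 131
C [(98, [289.1, 147.4]), (44, [260.0, 151.6]), (30, [274.1, 155.2]), (24, [277.5, 169.7])]
  66: 131 134 138 133 131 130 131 130 128 146 160 162 161 160 160 161 160 161 162 159 144 130 129 128 146 162 163 157 138 133 132 132 130 134 141 134 129 131 140 149 149 149 149 149 148 149 148 149 154 159 150 138 130 131 131 131 131 138 151 157 146 137
E [(1
[... 631 characters left out ...]
35 132 132
I [(64, [287.8, 147.1]), (46, [260.1, 154.1]), (13, [270.8, 154.9]), (21, [277.6, 169.7])]
  66: 133 135 134 133 137 146 152 144 134 132 132 132 132 136 148 160 162 162 162 162 162 162 162 165 155 135 130 143 139 135 134 133 131 135 143 144 146 146 141 133 132 132 134 144 151 150 150 150 154 160 162 162 162 163 163 162 152 143 138 137 134 132
J [(97, [289.4, 147.8]), (46, [260.2, 151.1]), (23, [270.1, 153.4]), (23, [277.3, 169.7])]
  66: 131 132 134 133 132 131 131 130 135 150 159 161 161 161 161 161 161 161 161 155 138 130 129 128 146 162 162 158 137 133 133 133 131 134 139 130 130 135 146 150 150 148 149 149 150 149 148 150 153 159 145 134 131 130 131 131 133 142 155 157 146 137
```

CW is nudging the large walnut back: its blob moved from (287.8,147.1) to (289.4,147.8). Continuing clockwise.

Call:
{"name": "servo_tool", "arguments": {"plan": [[0.85,[8.6,-10.6,0],0],[0.85,[14.7,-22.7,0],0],[0.85,[18.2,-35.8,0],0],[0.85,[18.9,-49.4,0],0],[0.85,[16.8,-62.8,0],0],[0.85,[12,-75.5,0],0],[0.85,[4.6,-86.9,0],0],[0.85,[-5.1,-96.5,0],0],[0.85,[-16.5,-103.9,0],0],[0.85,[-29.1,-108.7,0],0]]}}

```text
t: 25.28
ee_pos: [462.1, 161.9, 207.9]
orientation: [0.423, 3.104, 0.007]
ft_force: [9.3, 6.8, -1.0]
width: 21.3
grasp_force: 30.0
```

```bash
python3 st.py K; python3 vane.py K
```

```text
25.2833 [462.1 161.9 207.9] [ 9.3  6.8 -1. ] [ 1.26  -1.606  0.066] 21.3 q6 -0.99
yaw 74.4754620749633
K [(44, [265.3, 144.5]), (71, [293.4, 156.2]), (12, [270.4, 169.9])]
  66: 159 161 161 160 160 160 160 160 161 153 139 131 132 132 131 130 143 158 165 143 83 58 90 86 94 90 111 107 104 112 106 85 57 42 22 16 20 28 23 18 17 35 110 133 132 134 137 136 130 131 132 133 133 132 132 132 134 135 130 125 130 133
```

Call:
{"name": "servo_tool", "arguments": {"plan": [[0.85,[-13.4,-2.1,0],0],[0.85,[-27,-1.4,0],0],[0.85,[-40.1,2.1,0],0],[0.85,[-52.2,8.3,0],0],[0.85,[-62.8,16.8,0],0],[0.85,[-71.3,27.4,0],0],[0.85,[-77.5,39.5,0],0],[0.85,[-81,52.6,0],0],[0.85,[-81.7,66.2,0],0],[0.85,[-79.6,79.6,0],0]]}}

```text
t: 26.17
ee_pos: [379.4, 241.5, 206.8]
orientation: [0.42, 3.11, -0.001]
ft_force: [8.9, -3.2, 2.7]
width: 21.2
grasp_force: 30.0
```

```bash
python3 st.py L; python3 vane.py L; python3 - <<'E'
from polar import *
c=cam('wrist'); im=ctrl.get_image('wrist'); cv2.imwrite('pics/w12.png',im); polar('pics/w12.png',c)
E
```

```text
26.1667 [379.4 241.5 206.8] [ 8.9 -3.2  2.7] [-0.829 -1.634  0.005] 21.2 q6 -0.76
yaw 74.62295533837711
L [(124, [276.9, 148.0])]
  66: 129 129 128 138 151 158 159 159 159 159 155 147 137 132 132 134 131 129 129 129 129 149 160 159 160 160 160 161 160 159 150 138 130 137 142 143 143 144 148 148 147 147 148 148 146 142 132 130 131 130 130 134 146 161 160 159 160 160 158 154 144 137
  0   .      .      .      .      .      .      .      .      .      .      .      .      .      .      .      .   
  6   .      .      .      .      .      .      .      .      .      .      .      .      .      .      .      .   
 12   .      .      .      .      .      .      .      .      .      .      .      .      .      .      .      .   
 18   .      .      .      .      .      .      .      .      .      .      .      .      .      .      .      .   
 24   .      .      .      .      .      .      .      .      .      .      .      .      .      .      .      .   
 30   .      .      .      .      .      .      .      .      .      .      .      .      .      .      .      .   
 36   .      .      
[... 5540 characters left out ...]
   .   
324   .      .      .      .      .      .      .      .      .      .      .      .      .      .      .      .   
330   .      .      .      .      .      .      .      .      .      .      .      .      .      .      .      .   
336   .      .      .      .      .      .      .      .      .      .      .      .      .      .      .      .   
342   .      .      .      .      .      .      .      .      .      .      .      .      .      .      .      .   
348   .      .      .      .      .      .      .      .      .      .      .      .      .      .      .      .   
354   .      .      .      .      .      .      .      .      .      .      .      .      .      .      .      .
```

It's free and the star is turning. Checking the trough, then continuing clockwise.

Call:
{"name": "servo_tool", "arguments": {"plan": [[0.85,[4.9,12.7,0],0],[0.85,[12.3,24.1,0],0],[0.85,[21.9,33.7,0],0],[0.85,[33.3,41.1,0],0],[0.85,[46,46,0],0],[0.85,[59.4,48.1,0],0],[0.85,[73,47.4,0],0],[0.85,[86.1,43.9,0],0],[0.85,[98.2,37.7,0],0],[0.85,[108.7,29.1,0],0]]}}

```text
t: 27.1
ee_pos: [487.8, 271.0, 206.8]
orientation: [-0.421, -3.113, -0.0]
ft_force: [-1.5, 1.6, 7.2]
width: 21.2
grasp_force: 30.0
```

```bash
cat > bins.py <<'E'
from h import *
import sys
for n in('scene','top'):
    im=ctrl.get_image(n); cv2.imwrite(f'pics/{n}_{sys.argv[1]}.png',im); c=cam(n); im0=cv2.imread(f'pics/{n}0.png')
    d=cv2.GaussianBlur(cv2.absdiff(im,im0),(0,0),0.7).max(2); M=np.zeros(d.shape,np.uint8)
    y=np.radians(-39.6); e=np.array([np.cos(y),np.sin(y)]); f=np.array([-e[1],e[0]]); A=np.array([446.2,223.1])
    cv2.fillPoly(M,[np.array([proj(c,[*(A+e*a+f*b),80]) for a,b in((88,-44),(292,-44),(292,44),(88,44))]).astype(np.int32)],255)
    k,l,st,ce=cv2.connectedComponentsWithStats(((d>22)&(M>0)).astype(np.uint8)*255)
    for i in range(1,k):
        if st[i,4]>5:
            p=toplane(c,*ce[i],60)[:2]-A; s=im[l==i].mean(0); print(n,int(st[i,4]),ce[i].round(1),'along',(p@e).round(0),'across',(p@f).round(0),s.astype(int))
E
python3 st.py M; python3 vane.py M; python3 bins.py M
```

```text
27.1 [487.8 271.  206.8] [-1.5  1.6  7.2] [ 0.103  0.295 -0.002] 21.2 q6 -0.82
yaw 74.58875368519497
M [(67, [288.1, 146.2]), (22, [269.7, 153.3]), (14, [257.4, 154.1])]
  66: 135 135 137 138 134 132 132 131 131 130 139 160 162 162 161 162 162 161 161 162 160 143 130 129 130 149 162 162 162 161 151 144 143 143 144 140 132 130 132 142 150 149 149 149 150 149 148 149 153 159 161 154 141 130 131 131 131 131 133 142 145 138
scene 70 [339.7 209.3] along 259.0 across -19.0 [ 76 112 160]
top 99 [291.9 185.2] along 261.0 across -20.0 [ 56  81 112]
```

The large walnut is in the large bin (along 260). Continuing clockwise.

Call:
{"name": "servo_tool", "arguments": {"plan": [[0.85,[8.6,-10.6,0],0],[0.85,[14.7,-22.7,0],0],[0.85,[18.2,-35.8,0],0],[0.85,[18.9,-49.4,0],0],[0.85,[16.8,-62.8,0],0],[0.85,[12,-75.5,0],0],[0.85,[4.6,-86.9,0],0],[0.85,[-5.1,-96.5,0],0],[0.85,[-16.5,-103.9,0],0],[0.85,[-29.1,-108.7,0],0]]}}

```text
t: 28.08
ee_pos: [458.4, 160.6, 206.8]
orientation: [0.424, 3.112, -0.0]
ft_force: [0.1, 4.4, 7.8]
width: 21.2
grasp_force: 30.1
```

Call:
{"name": "servo_tool", "arguments": {"plan": [[0.85,[-13.4,-2.1,0],0],[0.85,[-27,-1.4,0],0],[0.85,[-40.1,2.1,0],0],[0.85,[-52.2,8.3,0],0],[0.85,[-62.8,16.8,0],0],[0.85,[-71.3,27.4,0],0],[0.85,[-77.5,39.5,0],0],[0.85,[-81,52.6,0],0],[0.85,[-81.7,66.2,0],0],[0.85,[-79.6,79.6,0],0]]}}

```text
t: 28.92
ee_pos: [379.2, 240.6, 206.6]
orientation: [0.421, 3.112, -0.002]
ft_force: [6.7, -4.3, 3.8]
width: 21.0
grasp_force: 30.0
```

Call:
{"name": "servo_tool", "arguments": {"plan": [[0.85,[4.9,12.7,0],0],[0.85,[12.3,24.1,0],0],[0.85,[21.9,33.7,0],0],[0.85,[33.3,41.1,0],0],[0.85,[46,46,0],0],[0.85,[59.4,48.1,0],0],[0.85,[73,47.4,0],0],[0.85,[86.1,43.9,0],0],[0.85,[98.2,37.7,0],0],[0.85,[108.7,29.1,0],0]]}}

```text
t: 29.75
ee_pos: [488.4, 270.5, 206.7]
orientation: [-0.422, -3.112, -0.0]
ft_force: [-1.6, 2.3, 8.2]
width: 21.1
grasp_force: 30.0
```

```bash
python3 st.py N; python3 vane.py N; python3 bins.py N
```

```text
29.75 [488.4 270.5 206.7] [-1.6  2.3  8.2] [ 0.011  0.258 -0.012] 21.1 q6 -0.82
yaw 74.54558180757485
N [(33, [287.6, 145.6]), (24, [269.9, 153.5])]
  66: 160 161 162 145 135 131 131 131 131 130 139 160 161 161 162 162 161 161 161 162 161 141 130 130 129 155 163 162 162 161 152 144 143 143 143 140 134 130 131 141 150 150 149 150 150 149 148 149 153 159 161 154 142 130 131 130 130 131 133 142 145 138
scene 76 [324.  201.1] along 196.0 across -18.0 [ 96 128 165]
scene 70 [339.7 209.3] along 259.0 across -19.0 [ 76 112 160]
top 99 [291.9 185.2] along 261.0 across -20.0 [ 56  81 112]
top 72 [280.3 197.3] along 193.0 across -17.0 [ 66  89 117]
```

The medium walnut is at along 195, in the medium bin. One more turn for the small one.

Call:
{"name": "servo_tool", "arguments": {"plan": [[0.85,[8.6,-10.6,0],0],[0.85,[14.7,-22.7,0],0],[0.85,[18.2,-35.8,0],0],[0.85,[18.9,-49.4,0],0],[0.85,[16.8,-62.8,0],0],[0.85,[12,-75.5,0],0],[0.85,[4.6,-86.9,0],0],[0.85,[-5.1,-96.5,0],0],[0.85,[-16.5,-103.9,0],0],[0.85,[-29.1,-108.7,0],0]]}}

```text
t: 30.73
ee_pos: [458.8, 160.7, 206.8]
orientation: [0.424, 3.112, -0.0]
ft_force: [0.7, 3.5, 7.5]
width: 21.6
grasp_force: 30.0
```

Call:
{"name": "servo_tool", "arguments": {"plan": [[0.85,[-13.4,-2.1,0],0],[0.85,[-27,-1.4,0],0],[0.85,[-40.1,2.1,0],0],[0.85,[-52.2,8.3,0],0],[0.85,[-62.8,16.8,0],0],[0.85,[-71.3,27.4,0],0],[0.85,[-77.5,39.5,0],0],[0.85,[-81,52.6,0],0],[0.85,[-81.7,66.2,0],0],[0.85,[-79.6,79.6,0],0]]}}

```text
t: 31.57
ee_pos: [379.3, 241.1, 206.6]
orientation: [0.422, 3.112, -0.002]
ft_force: [6.8, -2.9, 3.8]
width: 21.5
grasp_force: 30.0
```

Call:
{"name": "servo_tool", "arguments": {"plan": [[0.85,[4.9,12.7,0],0],[0.85,[12.3,24.1,0],0],[0.85,[21.9,33.7,0],0],[0.85,[33.3,41.1,0],0],[0.85,[46,46,0],0],[0.85,[59.4,48.1,0],0],[0.85,[73,47.4,0],0],[0.85,[86.1,43.9,0],0],[0.85,[98.2,37.7,0],0],[0.85,[108.7,29.1,0],0]]}}

```text
t: 32.4
ee_pos: [488.3, 270.6, 206.6]
orientation: [-0.422, -3.112, 0.0]
ft_force: [-1.3, 0.1, 8.7]
width: 21.2
grasp_force: 30.0
```

```bash
python3 st.py O; python3 vane.py O; python3 bins.py O
```

```text
32.4 [488.3 270.6 206.6] [-1.3  0.1  8.7] [-0.05   0.402  0.046] 21.2 q6 -0.82
yaw 74.53928404976884
O [(22, [269.7, 153.3])]
  66: 161 162 163 145 134 131 132 131 131 130 139 160 162 162 161 161 161 161 161 162 161 141 131 130 129 154 162 162 163 161 152 144 143 143 144 140 133 130 132 140 149 149 149 149 150 150 148 149 153 160 162 154 141 131 130 130 130 131 134 142 146 139
scene 48 [309.8 193.9] along 138.0 across -17.0 [ 94 117 140]
scene 76 [324.  201.1] along 196.0 across -18.0 [ 96 127 165]
scene 70 [339.7 209.3] along 259.0 across -19.0 [ 76 112 160]
top 99 [291.9 185.2] along 261.0 across -20.0 [ 56  82 112]
top 72 [280.3 197.3] along 193.0 across -17.0 [ 66  90 117]
top 44 [270.1 207. ] along 137.0 across -11.0 [ 72  91 113]
```

All three are in their own bins (along 137, 195 and 260). Releasing the knob and retreating.

Call:
{"name": "servo_tool", "arguments": {"plan": [[0.5,[0,0,0.5],0],[0.5,[0,0,0.5],0],[0.5,[0,0,0.5],0],[0.5,[0,0,0.5],0],[0.5,[0,0,15],0],[0.5,[0,0,45],0],[0.5,[0,0,80],0],[0.5,[-30,0,100],0],[0.5,[-65,0,110],0],[0.5,[-100,0,110],0]]}}

```text
t: 33.38
ee_pos: [388.1, 270.7, 318.6]
orientation: [0.424, 3.11, 0.004]
ft_force: [-1.3, 0.6, -0.3]
width: 44.0
grasp_force: 0.0
```

Call:
{"name": "servo_tool", "arguments": {"plan": [[0.5,[-10,40,0],0],[0.5,[-20,80,0],0],[0.5,[-30,120,0],0],[0.5,[-40,160,0],0],[0.5,[-50,190,0],0],[0.5,[-50,190,0],0],[0.5,[-50,190,0],0],[0.5,[-50,190,0],0]]}}

```text
t: 34.05
ee_pos: [337.8, 459.4, 315.8]
orientation: [-0.422, -3.113, 0.003]
ft_force: [-0.0, 0.5, 0.6]
width: 43.8
grasp_force: 0.0
```

```bash
python3 st.py P; python3 bins.py P; python3 - <<'E'
from h import *
for n in('scene','top'):
    c=cam(n); im=cv2.imread(f'pics/{n}_P.png'); k=(446.2+65*np.cos(np.radians(45)),223.1+65*np.sin(np.radians(45)))
    hsv=cv2.cvtColor(im,cv2.COLOR_BGR2HSV)
    for z in(0,): 
        u,v=proj(c,[*k,245]).astype(int); m=((hsv[v-14:v+15,u-14:u+15,2]<75)&(hsv[v-14:v+15,u-14:u+15,1]>90)).astype(np.uint8)
        ys,xs=np.nonzero(m); print(n,'knob pred',(u,v),'dark brown n',len(xs),(xs.mean()+u-14).round(1),(ys.mean()+v-14).round(1))
    u,v=proj(c,[446.2,223.1,238]).astype(int); print('boss',(u,v),im[v-2:v+3,u-2:u+3].reshape(-1,3).mean(0))
    # whole-scene change away from grader/crank/robot
    d=cv2.absdiff(im,cv2.imread(f'pics/{n}0.png')).max(2); kk,l,st,ce=cv2.connectedComponentsWithStats((d>40).astype(np.uint8)*255)
    print([(int(st[i,4]),ce[i].round(0).tolist()) for i in range(1,kk) if st[i,4]>12])
E
```

```text
34.05 [337.8 459.4 315.8] [-0.   0.5  0.6] [ 0.    -0.024  0.001] 43.8 q6 -0.39
yaw 74.55952825127773
scene 44 [309.8 194. ] along 138.0 across -18.0 [ 82 104 128]
scene 72 [324.1 201.2] along 196.0 across -18.0 [ 87 118 156]
scene 68 [339.6 209.4] along 259.0 across -20.0 [ 71 106 154]
top 100 [291.8 185.2] along 261.0 across -20.0 [ 56  80 111]
top 72 [280.3 197.3] along 193.0 across -17.0 [ 65  88 116]
top 45 [270.1 206.9] along 138.0 across -11.0 [ 70  90 111]
scene knob pred (np.int64(287), np.int64(130)) dark brown n 36 286.8 133.8
boss (np.int64(275), np.int64(145)) [128.2  140.36 151.2 ]
[(9683, [133.0, 33.0]), (133, [26.0, 79.0]), (1343, [50.0, 97.0]), (13, [86.0, 79.0]), (60, [92.0, 97.0]), (22, [94.0, 106.0]), (15, [96.0, 112.0]), (128, [100.0, 126.0]), (1099, [233.0, 147.0]), (170, [281.0, 142.0]), (21, [52.0, 144.0]), (133, [105.0, 144.0]), (13, [45.0, 152.0]), (57, [109.0, 158.0]), (24, [111.0, 165.0]), (14, [52.0, 173.0]), (58, [113.0, 176.0]), (19, [66.0, 181.0]), (597, [141.0, 203.0]), (15, [58.0, 188.0]), (19, [72.0, 198.0]), (13, [311.0, 193.0]), (17, [308.0, 197.0
[... 390 characters left out ...]
ed (np.int64(224), np.int64(211)) dark brown n 64 219.0 200.1
boss (np.int64(237), np.int64(224)) [123.04 132.56 138.36]
[(83, [292.0, 185.0]), (54, [280.0, 197.0]), (32, [270.0, 207.0]), (43, [226.0, 212.0]), (9272, [201.0, 317.0]), (28, [138.0, 221.0]), (19, [241.0, 227.0]), (17, [362.0, 231.0]), (37, [349.0, 237.0]), (1283, [198.0, 268.0]), (13, [131.0, 270.0]), (37, [99.0, 276.0]), (3766, [120.0, 318.0]), (20, [222.0, 299.0]), (17, [230.0, 307.0]), (22, [94.0, 316.0]), (18, [293.0, 324.0]), (38, [306.0, 326.0]), (1652, [172.0, 364.0]), (23, [322.0, 333.0]), (68, [327.0, 347.0]), (13, [276.0, 378.0]), (75, [310.0, 382.0]), (268, [155.0, 394.0]), (19, [182.0, 396.0]), (20, [242.0, 398.0])]
```

```bash
python3 -c "
from workcell import ctrl
print(ctrl.close_job())"
```

```text
the job is handed in; nothing more can be done
None
```

The job is handed in at about 34 s: by the camera checks all three walnuts are in their own bins, the crank is on its shaft and released, and nothing else moved; my first fast anticlockwise turn jammed the large walnut, and winding clockwise freed it.

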